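Load the soak-test frame with repaired amplifier modules

ROBOT

A 6-joint arm with a two-finger parallel gripper is mounted at the origin on the work surface. World frame = base frame: x ahead of the robot, y to its left, z up, the work surface at z = 0. Lengths are in m, angles in rad, forces in N, time in s.
With the tool pointing down it reaches from about 0.35 to 0.975 m from the base axis. Payload 4.9 kg.
Tool frame: the origin (TCP) lies on the mounting face of the last link; the fingertips stand 173 mm ahead of it and the grasp point (between the pads) lies 155 mm ahead of it; z points along the fingers, y is the direction in which the jaws open and shut (so a half turn about z gives the same grasp; the last joint's range is limited). The gripper opens to 85 mm and grips with 20 to 120 N. Pads are 22 mm wide; open, the fingers measure 114 mm over their backs; the gripper's body (76 mm by 85 mm) begins 54 mm behind the grasp point. The pads swing forward as they close: fully open they stand 13 mm farther back than shut.
Start: joints at [1.062, 0.053, 1.613, -0, 1.476, -0.119], TCP at [0.237, 0.578, 0.405] pointing down, gripper open.
Joint ranges: [-3.01, 3.01], [-1.01, 2.22], [0.06, 2.58], [-1.02, 4.17], [0.09, 2.62], [-3.14, 3.14]. Speed limits (rad/s): [2.57, 2.57, 3.14, 3.14, 3.14, 3.14].

INTERFACE

Orientations are given as a rotation vector (axis times angle).
In Python, from station import ctrl gives the robot as it stands. The module is installed in compiled form; this text tells all that it offers.
- The arm moves only by the tool jog_arm, never from a script. Its argument "steps" is a list of rows, each a list of 2 entries, a list of its own where there are three numbers: the shift along the tool's x, y, z in cm, then the turn, a rotation vector about the tool's x, y, z in degrees. In form: [[[tx, ty, tz], [rx, ry, rz]], ...]. A call has 1 to 8 rows; each row shifts and turns the pose as measured when the row begins, along the tool's axes as they then stand; what a row does not reach is not made up. A row lasts 1/10 s, in which the tool goes at most 50 mm and 8.59 degrees, less where a joint would pass 70% of its speed; a pose out of reach is approached as far as the arm can. A call is refused whole if a number of a shift passes 5 or a number of a turn 8.59, either way. A call with a gripper value outside its range is refused whole. "fingers" is the gripper command: -1 is shut, 1 is fully open, values between are in proportion, set as the call begins (left out, the last holds). The fingers move at their own pace and stop on an object; "grip_force" is the grip in N (left out, the last holds). Time passes only in rows, so rows that do not move let the fingers close. It gives the time, the measured TCP pose, the force and the opening at its end, in the units of the state.
- ctrl.get_obs(): the state, without advancing time (a new reading comes with each control period).
- ctrl.get_image(name): name is "side" or "top"; returns the picture (420x560x3 uint8, red, green, blue); there is no depth.
- ctrl.camera_info(name): a dict with "K" (3x3 intrinsics, pixels), "dist_coeffs" ([k1, k2, p1, p2, k3] as OpenCV has them; the pictures are not rectified), "camera_from_world" (4x4, takes a point from world to camera coordinates). Camera axes: x right, y up, looking along -z (the intrinsics and any distortion apply to the point x, -y, -z); pixel columns grow to the right and rows downward; lengths in m; the calibration is good to about 2 mm. A picture is of the moment at which its call begins. camera_info takes no time and is no camera call.
- ctrl.finish_job(): hands the job in, once; it reports no verdict.
The state is a dict: "t": time; "q": joint angles; "dq": joint speeds; "effort": joint torques, N m; "tool_pos": TCP position; "tool_rot": TCP orientation; "contact_force": force on the tool from outside, world axes, zero at the start; "wrist_torque": the same for the moment, N m; "opening": finger opening in m.
Only numpy, scipy, OpenCV 4.12 (cv2) and the standard library are available. Lean on these libraries where they do the work, as an engineer would, in place of code of your own. Each camera call takes 0.05 s, during which the arm holds its last target.

TASK

Put every amplifier module that stands on the bench on soak test: lift the red release bar and draw the follower back to make room, and stand all the modules upright side by side in the frame, packed against the control head. Then, holding the release bar up, push the follower along to the row and let go so that it catches in the notch closest to the modules, with its bar fully down, and only after that turn the selector clockwise until it clicks over to its run position. Leave the other things on the bench where they are.

Things in the scene. Friction and masses are not known exactly. Their poses are not given: they have to be found in the camera images.
- frame: Soak-test frame, fixed: base plate 150 x 365 mm (x by y), 12 mm thick; origin at bench height. Local +y points to its grey control head (150 x 100 x 112 mm high, y 70 to 170 mm). Before the head (y 70 to -195 mm) lies the loading bay: modules stand on the base plate, 12 mm above the bench, between two steel lips (inner faces at x = +-53 mm, tops at 34 mm) with notched racks outside them.
- end_face (a point): Middle of the lower edge of the head's black contact face, at the bay floor (x 0, y 70, z 12 mm of the frame; same axes). The row of modules is packed against this face.
- follower (a joint): Follower carriage, m: grows as it is drawn away from the head (local -y), 0 to 0.18; gap from head to follower face = 23 mm + value. Slides (1 to 2 N, plus what it pushes) only with the release bar up. Notches every 20 mm (0, 0.02 .. 0.18), play about 1.5 mm each way: let go between two, it is drawn into the nearer. A module is two notches thick; a tight row leaves 3 mm to the follower.
- follower_face (a point): Middle of the lower edge of the follower's aluminium pressure plate (96 mm wide, top edge 84 mm above the bench), on the face that looks to the head; axes as the frame's.
- release_bar (a joint): Lift of the release bar above its rest, m: 0 fully down (pawl home in a notch), 0.018 at its upper stop; the pawl is clear of the teeth from 0.013 up. Spring: 6 N down at rest, 10 N fully up, and it drops by itself when let go.
- release_grip (a point): Centre of the release bar: 16 x 16 mm square, 146 mm long along the frame's x (also this point's x), 84 mm red sleeve in its middle. It rides on the follower 34 mm behind its face (local -y), centre 135 mm above the bench when down. Below it only the follower: beam 64 mm high, plate 84 mm; beside it, on the head's side, the modules' handles reach 108 mm above the bench.
- selector (a joint): Selector knob, rad: 0 to 1.2, grows clockwise seen from above. 0 to 0.2 is standby (white mark), 0.98 to 1.2 is run (green mark). A sprung detent lies between: about 0.1 N m over its middle at 0.6, from where it snaps on to run by itself; let go before that, it springs back.
- selector_grip (a point): On the selector's vertical axis (on top of the head, 50 mm beyond the contact face), 144 mm above the bench: the height to grip. The grip is an upright black bar 58 mm long, 14 mm thick, 121 to 155 mm above the bench, over a round skirt of 54 mm diameter. At joint value 0.6 the bar lies along the frame's y; at 0 it is turned 0.6 rad counterclockwise (from above) from that.
- amp_a: Amplifier module: black finned block 96 (local x) x 40 (y) x 66 mm high, about 0.35 kg, heavy at the bottom, origin at the centre of its underside. On top an orange D-shaped pull handle: 48 mm long (x), 14 mm thick (y), from 66 to 96 mm above the underside, with 10 mm posts at both ends. Either way round in the frame is right. Three or four modules stand on the bench; an absent one reads None.
- amp_b: Amplifier module, like amp_a.
- amp_c: Amplifier module, like amp_a.
- amp_d: Amplifier module, like amp_a.
- meter: Bystander: yellow multimeter 140 x 75 x 40 mm, lying on the bench.
- solder_reel: Bystander: blue reel, diameter 64 mm, 46 mm high.
- driver: Bystander: red screwdriver, 170 mm long, lying on the bench.
- toroid: Bystander: copper toroidal transformer, diameter 104 mm, 50 mm high.
- screw_jar: Bystander: glass jar, diameter 60 mm, 75 mm high.
- heatsink: Bystander: aluminium heat sink 100 x 60 x 35 mm.
- mug: Bystander: blue mug, diameter 80 mm, 90 mm high.

How it is judged:
On the way, in this order (a step that is already met when the one before it is completed fails the run):
1. every module stands upright in the frame, packed side by side against the head, and the follower has caught in the notch closest to the row, its bar down and let go (x of amp_a in the frame of end_face between -0.012 and 0.012 m and z of amp_a in the frame of end_face between -0.003 and 0.004 m and y of each of amp_a, amp_b, amp_c, amp_d in the frame of end_face below -0.015 m and y of each of amp_a, amp_b, amp_c, amp_d in the frame of follower_face above 0.015 m and angle between each of amp_a, amp_b, amp_c, amp_d's own z axis and vertical below 0.08 rad and linear speed of each of amp_a, amp_b, amp_c, amp_d below 0.03 m/s and angle between the y axis of each of amp_a, amp_b, amp_c, amp_d and the y axis of frame, either way round below 0.15 rad and (horizontal distance between amp_a and amp_b below 0.047 m or horizontal distance between amp_a and amp_c below 0.047 m or horizontal distance between amp_a and amp_d below 0.047 m) and x of amp_b in the frame of end_face between -0.012 and 0.012 m and z of amp_b in the frame of end_face between -0.003 and 0.004 m and (horizontal distance between amp_b and amp_a below 0.047 m or horizontal distance between amp_b and amp_c below 0.047 m or horizontal distance between amp_b and amp_d below 0.047 m) and x of amp_c in the frame of end_face between -0.012 and 0.012 m and z of amp_c in the frame of end_face between -0.003 and 0.004 m and (horizontal distance between amp_c and amp_a below 0.047 m or horizontal distance between amp_c and amp_b below 0.047 m or horizontal distance between amp_c and amp_d below 0.047 m) and x of amp_d in the frame of end_face between -0.012 and 0.012 m and z of amp_d in the frame of end_face between -0.003 and 0.004 m and (horizontal distance between amp_d and amp_a below 0.047 m or horizontal distance between amp_d and amp_b below 0.047 m or horizontal distance between amp_d and amp_c below 0.047 m) and y of any of amp_a, amp_b, amp_c, amp_d in the frame of end_face above -0.0265 m and y of any of amp_a, amp_b, amp_c, amp_d in the frame of follower_face below 0.027 m and value of joint follower below 0.143 m and value of joint release_bar below 0.003 m and value of joint selector below 0.5 rad and contact force between the fingers and release_bar below 0.2 N), for 0.2 s.
2. then the selector is clicked over to run (value of joint selector above 0.9 rad), for 0.2 s.
At the end, for the whole second after the job is handed in: All modules stand in the bay, upright, square (0.15 rad), at rest, each within 7 mm of a neighbour, the first within 6.5 mm of the head, the last within 7 mm of the follower; the follower is caught in its notch with the bar down (under 3 mm); the selector is in run (over 0.9 rad) (x of amp_a in the frame of end_face between -0.012 and 0.012 m and z of amp_a in the frame of end_face between -0.003 and 0.004 m and y of each of amp_a, amp_b, amp_c, amp_d in the frame of end_face below -0.015 m and y of each of amp_a, amp_b, amp_c, amp_d in the frame of follower_face above 0.015 m and angle between each of amp_a, amp_b, amp_c, amp_d's own z axis and vertical below 0.08 rad and linear speed of each of amp_a, amp_b, amp_c, amp_d below 0.03 m/s and angle between the y axis of each of amp_a, amp_b, amp_c, amp_d and the y axis of frame, either way round below 0.15 rad and (horizontal distance between amp_a and amp_b below 0.047 m or horizontal distance between amp_a and amp_c below 0.047 m or horizontal distance between amp_a and amp_d below 0.047 m) and x of amp_b in the frame of end_face between -0.012 and 0.012 m and z of amp_b in the frame of end_face between -0.003 and 0.004 m and (horizontal distance between amp_b and amp_a below 0.047 m or horizontal distance between amp_b and amp_c below 0.047 m or horizontal distance between amp_b and amp_d below 0.047 m) and x of amp_c in the frame of end_face between -0.012 and 0.012 m and z of amp_c in the frame of end_face between -0.003 and 0.004 m and (horizontal distance between amp_c and amp_a below 0.047 m or horizontal distance between amp_c and amp_b below 0.047 m or horizontal distance between amp_c and amp_d below 0.047 m) and x of amp_d in the frame of end_face between -0.012 and 0.012 m and z of amp_d in the frame of end_face between -0.003 and 0.004 m and (horizontal distance between amp_d and amp_a below 0.047 m or horizontal distance between amp_d and amp_b below 0.047 m or horizontal distance between amp_d and amp_c below 0.047 m) and y of any of amp_a, amp_b, amp_c, amp_d in the frame of end_face above -0.0265 m and y of any of amp_a, amp_b, amp_c, amp_d in the frame of follower_face below 0.027 m and value of joint follower below 0.143 m and value of joint release_bar below 0.003 m and value of joint selector above 0.9 rad); the robot touches nothing.
It fails at once if one of the other things on the bench is pushed aside or lifted by more than 40 mm (distance of any of meter, solder_reel, driver, toroid, screw_jar, heatsink, mug from where it was at the start of the episode above 0.04 m).
Of amp_a, amp_b, amp_c, amp_d only 3 to 4 are there at a start; the rules pass over those that are not, and their reading is None.
At some moment in a run one of amp_a, amp_b, amp_c, amp_d may be knocked a few centimetres aside while the robot is not near it.
It also fails if it takes over 210 s, if anything falls off the work surface, if the arm or the gripper's body presses on something with over 40 N, if the wrist force passes 120 N, or if a joint passes its speed limit or range.

## Working session

There is one attempt and no reset: what is moved stays moved. The work goes in short steps, Python scripts to look and compute and a tool call to move; the robot and the scene stay as the last step left them, time stands still between calls to the robot, and variables do not carry over. Pictures are saved under pics/ and viewed, and the job is handed in when it is done.

Besides the shell and the picture viewer there is one more tool, called after ">>>" by a JSON object that holds its "fn" and its "kwargs". jog_arm: Moves the arm, as the interface text tells. Its arguments: {"type":"object","properties":{"steps":{"type":"array","items":{"type":"array"}},"fingers":{"type":"number"},"grip_force":{"type":"number"}},"required":["steps"]}

```bash
mkdir -p pics; ls; python3 - <<'E'
from station import ctrl
import cv2, numpy as np
np.set_printoptions(precision=4,suppress=True)
o=ctrl.get_obs(); print(o)
for n in("side","top"):
    im=ctrl.get_image(n); cv2.imwrite(f"pics/{n}0.png",im[:,:,::-1]); i=ctrl.camera_info(n); print(i)
E
```

```text
pics
{'t': 0.0, 'q': array([ 1.062 ,  0.0534,  1.6143, -0.    ,  1.476 , -0.119 ]), 'dq': array([ 0.0006, -0.0002,  0.0006,  0.0012,  0.0011, -0.001 ]), 'effort': array([  0.001 , -39.3698, -37.0169,  -0.    ,   0.0072,   0.    ]), 'tool_pos': array([0.2374, 0.5779, 0.4034]), 'tool_rot': array([-0.6083, -3.0815,  0.0032]), 'contact_force': array([-0.5279,  0.1254,  0.6873]), 'wrist_torque': array([-0.0383,  0.0003, -0.028 ]), 'opening': 0.08501729369948999}
{'K': array([[410.0196,   0.    , 279.5879],
       [  0.    , 410.0196, 203.5368],
       [  0.    ,   0.    ,   1.    ]]), 'dist_coeffs': array([-0.1081,  0.    ,  0.    ,  0.    ,  0.    ]), 'camera_from_world': array([[ 0.6625, -0.7488, -0.0209, -0.3592],
       [ 0.5286,  0.4475,  0.7214, -0.3625],
       [-0.5308, -0.489 ,  0.6922, -0.9419],
       [ 0.    ,  0.    ,  0.    ,  1.    ]])}
{'K': array([[450.3757,   0.    , 280.5669],
       [  0.    , 450.3757, 220.2351],
       [  0.    ,   0.    ,   1.    ]]), 'dist_coeffs': array([0.0421, 0.    , 0.    , 0.    , 0.    ]), 'camera_from_world': array([[ 0.0983, -0.9952,  0.0036, -0.0381],
       [ 0.9733,  0.0969,  0.2081, -0.5497],
       [-0.2074, -0.017 ,  0.9781, -1.1267],
       [ 0.    ,  0.    ,  0.    ,  1.    ]])}
```

View pics/side0.png

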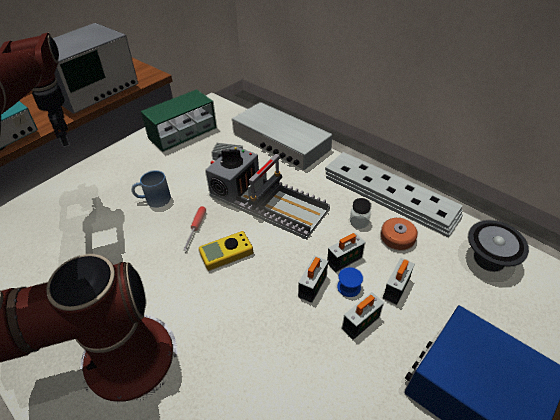

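View pics/top0.png

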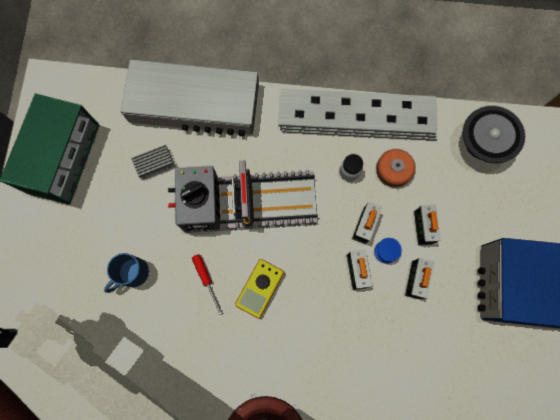

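The side view shows four modules with orange handles, at (312,278), (345,250), (398,280) and (363,315). The top view has the frame at about (245,198) with its head to the left (+y), and the modules at (368,222), (428,225), (360,270) and (421,279). Next, enlarged crops.

```bash
cat > h.py <<'E'
import numpy as np, cv2
from station import ctrl
from scipy.spatial.transform import Rotation as R
np.set_printoptions(precision=4,suppress=True)
def cam(n):
    i=ctrl.camera_info(n); return np.array(i["K"]),np.array(i["dist_coeffs"]),np.array(i["camera_from_world"])
def proj(n,P):
    K,d,T=cam(n); P=np.atleast_2d(P); F=np.diag([1,-1,-1.])
    r=F@T[:3,:3]; t=F@T[:3,3]
    return cv2.projectPoints(P.astype(float),cv2.Rodrigues(r)[0],t,K,d)[0][:,0]
def unproj(n,uv,z):
    K,d,T=cam(n); F=np.diag([1,-1,-1.]); r=F@T[:3,:3]; t=F@T[:3,3]
    p=cv2.undistortPoints(np.array(uv,float).reshape(-1,1,2),K,d)[:,0]
    D=np.c_[p,np.ones(len(p))]@r; c=-r.T@t
    s=(z-c[2])/D[:,2]; return c+D*s[:,None]
def crop(n,name,x0,y0,x1,y1,s,im=None):
    im=ctrl.get_image(n) if im is None else im
    c=cv2.resize(im[y0:y1,x0:x1],None,fx=s,fy=s,interpolation=cv2.INTER_CUBIC)
    for x in range((x0//10+1)*10,x1,10): 
        cv2.line(c,((x-x0)*s,0),((x-x0)*s,6 if x%50 else 14),(255,0,255),1)
        if x%20==0: cv2.putText(c,str(x),((x-x0)*s-10,24),0,.35,(255,0,255),1)
    for y in range((y0//10+1)*10,y1,10): 
        cv2.line(c,(0,(y-y0)*s),(6,(y-y0)*s),(255,0,255),1)
        if y%20==0: cv2.putText(c,str(y),(8,(y-y0)*s+4),0,.35,(255,0,255),1)
    cv2.imwrite(f"pics/{name}.png",c[:,:,::-1])
E
python3 - <<'E'
from h import *
t=cv2.imread("pics/top0.png")[:,:,::-1]
crop("top","c_frame0",160,150,325,240,4,t)
crop("top","c_mod0",340,190,450,305,5,t)
s=cv2.imread("pics/side0.png")[:,:,::-1]
crop("side","c_sframe0",200,135,335,240,5,s)
E
```

```text
(no output)
```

View pics/c_frame0.png

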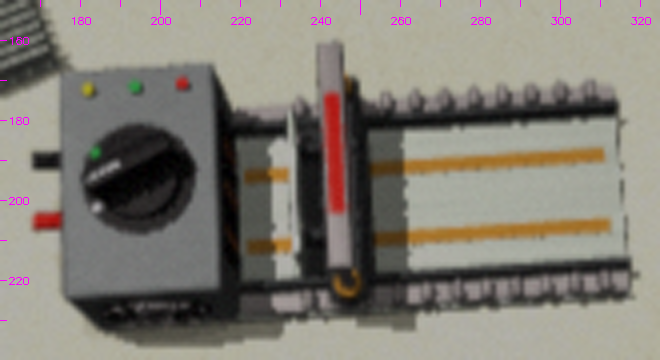

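View pics/c_mod0.png

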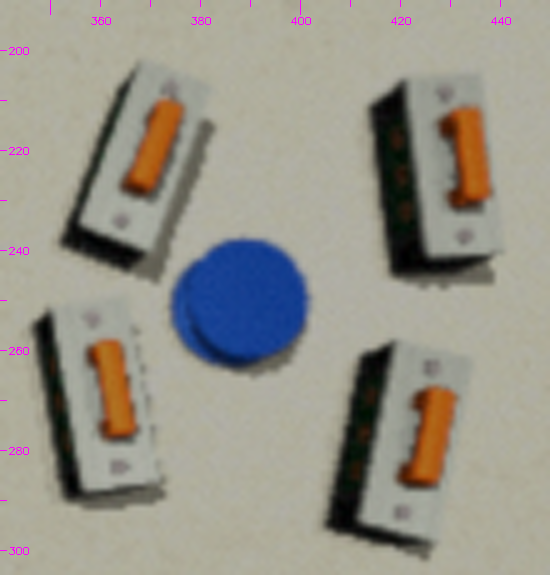

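View pics/c_sframe0.png

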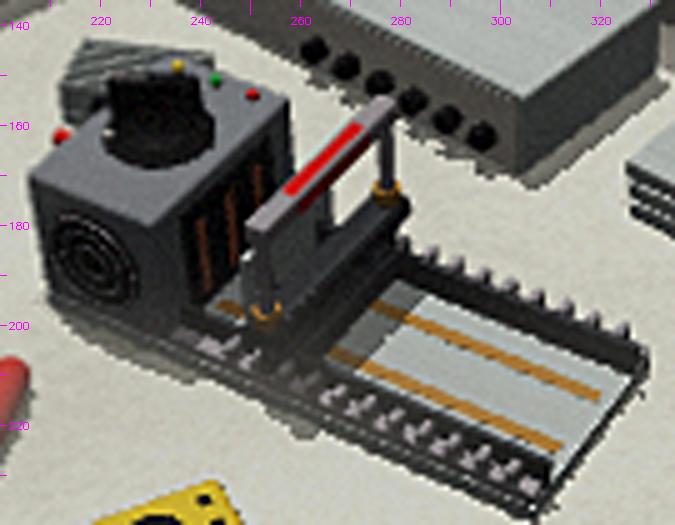

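```bash
cat >> h.py <<'E'
from scipy.optimize import least_squares
def fit2d(n,loc,uv,x0):
    loc=np.array(loc,float); uv=np.array(uv,float)
    def P(p):
        c,s=np.cos(p[2]),np.sin(p[2]); q=loc.copy(); q[:,0]=p[0]+c*loc[:,0]-s*loc[:,1]; q[:,1]=p[1]+s*loc[:,0]+c*loc[:,1]; return q
    r=least_squares(lambda p:(proj(n,P(p))-uv).ravel(),x0)
    return r.x,np.abs(r.fun).max()
def place(p,loc):
    loc=np.array(loc,float); c,s=np.cos(p[2]),np.sin(p[2]); q=loc.copy(); q[:,0]=p[0]+c*loc[:,0]-s*loc[:,1]; q[:,1]=p[1]+s*loc[:,0]+c*loc[:,1]; return q
def box(x0,x1,y0,y1,z0,z1):
    v=np.array([[x,y,z] for x in(x0,x1) for y in(y0,y1) for z in(z0,z1)])
    e=[(0,1),(2,3),(4,5),(6,7),(0,2),(1,3),(4,6),(5,7),(0,4),(1,5),(2,6),(3,7)]
    return v,e
def overlay(n,im,p,bx,s,x0,y0,c,col=(0,255,255)):
    v,e=box(*bx); u=proj(n,place(p,v))
    for a,b in e:
        cv2.line(c,tuple(int(k) for k in ((u[a]-(x0,y0)+.5)*s)),tuple(int(k) for k in ((u[b]-(x0,y0)+.5)*s)),col,1)
E
python3 - <<'E'
from h import *
t=cv2.imread("pics/top0.png"); s=cv2.imread("pics/side0.png")
h=.112
fr,e=fit2d("top",[[.075,.17,h],[.075,.07,h],[-.075,.07,h],[-.075,.17,h]],[(175.5,168),(212.8,166.5),(216.8,222.2),(177,224.5)],[.6,.1,0]); print("frame",fr,e)
L=[[.048,.02,.066],[.048,-.02,.066],[-.048,-.02,.066],[-.048,.02,.066]]
M={}
for k,uv in dict(A=[(368,202),(382.6,207),(370,240.4),(355.6,235)],B=[(421,205.6),(437,204.8),(439.4,240),(425,241.6)],C=[(349.6,252),(365.6,249.6),(371.6,286.4),(356,288.8)],D=[(418.6,258),(434.4,261.4),(427,299),(411.6,294.4)]).items():
    M[k],e=fit2d("top",L,np.array(uv)-.5,[.5,-.3,0]); print(k,M[k],np.degrees(M[k][2]),e)
np.save("m0.npy",np.array([fr]+list(M.values())))
for n,im,sc,(x0,y0,x1,y1),nm in(("top",t,4,(160,150,325,240),"o1"),("top",t,5,(340,190,450,305),"o2"),("side",s,5,(200,135,335,240),"o3"),("side",s,5,(290,220,420,340),"o4")):
    c=cv2.resize(im[y0:y1,x0:x1],None,fx=sc,fy=sc,interpolation=cv2.INTER_CUBIC)
    overlay(n,im,fr,(-.075,.075,.07,.17,0,.112),sc,x0,y0,c)
    overlay(n,im,fr,(-.075,.075,-.195,.17,0,.012),sc,x0,y0,c,(0,255,0))
    for m in M.values():
        overlay(n,im,m,(-.048,.048,-.02,.02,0,.066),sc,x0,y0,c); overlay(n,im,m,(-.024,.024,-.007,.007,.066,.096),sc,x0,y0,c,(255,255,0))
    cv2.imwrite(f"pics/{nm}.png",c)
E
```

```text
frame [0.6041 0.1178 0.1747] 1.1707575802646488
A [ 0.5712 -0.2124 -0.2847] -16.312688771628114 0.3514953081164265
B [ 0.582  -0.3713  0.1251] 7.166511279371626 0.8734828496327793
C [ 0.4438 -0.1983  0.2307] 13.216664147917223 0.4871661731231711
D [ 0.4369 -0.3561 -0.1577] -9.035352752563462 0.37830410384668767
```

View pics/o1.png

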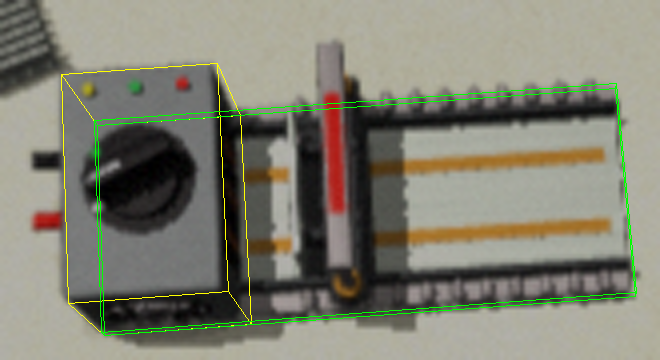

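View pics/o2.png

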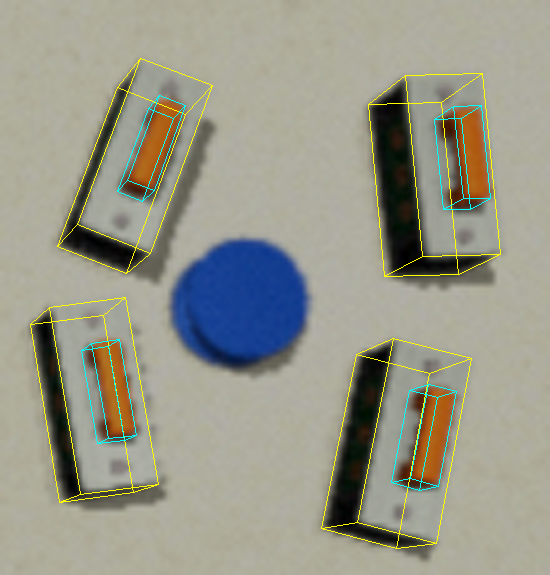

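View pics/o3.png

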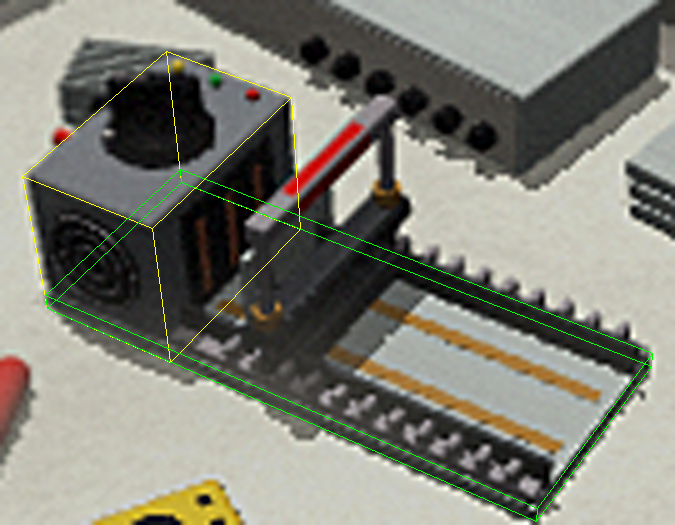

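View pics/o4.png

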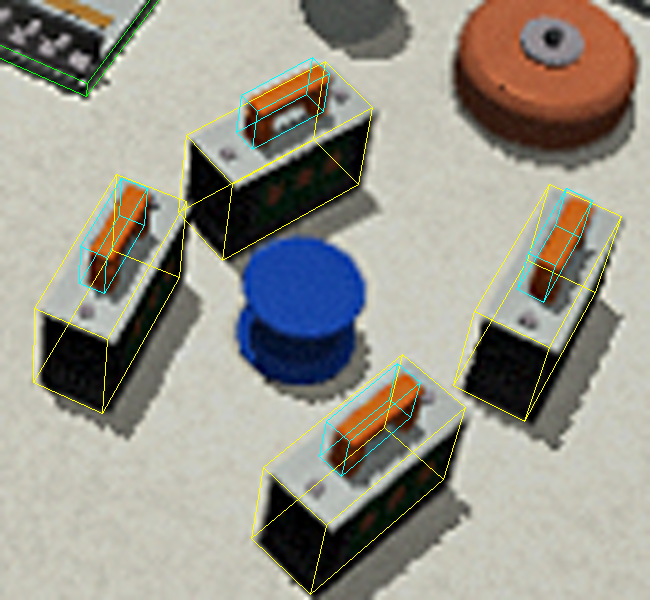

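```bash
cat >> h.py <<'E'
def fit2(obs,x0):
    # obs: list of (cam, loc, uv)
    def f(p):
        r=[]
        for n in("top","side"):
            L=[l for c,l,u in obs if c==n]; U=[u for c,l,u in obs if c==n]
            if L: r.append((proj(n,place(p,L))-np.array(U,float)).ravel())
        return np.concatenate(r)
    r=least_squares(f,x0,loss="soft_l1"); return r.x,f(r.x).round(1)
def tool():
    o=ctrl.get_obs(); return o,R.from_rotvec(o["tool_rot"])
def goto(pos_grasp,jaw_ang,grasp=.155):
    """report deltas from current pose to: grasp point at pos, jaw (tool y) along jaw_ang (mod pi), tool down"""
    o,r=tool(); M=r.as_matrix()
    best=None
    for k in(0,1):
        a=jaw_ang+k*np.pi; y=np.array([np.cos(a),np.sin(a),0]); z=np.array([0,0,-1.]); x=np.cross(y,z)
        T=np.c_[x,y,z]; rv=(R.from_matrix(M).inv()*R.from_matrix(T)).as_rotvec(degrees=True)
        if best is None or np.linalg.norm(rv)<np.linalg.norm(best[0]): best=(rv,T)
    rv,T=best
    tcp=np.array(pos_grasp)+[0,0,grasp]
    d=tcp-o["tool_pos"]
    print("t %.1f q6 %.2f open %.4f F %s"%(o["t"],o["q"][5],o["opening"],o["contact_force"].round(1)))
    print("world d cm",(d*100).round(2)," in tool now",(M.T@d*100).round(2)," after turn",(T.T@d*100).round(2)," turn deg",rv.round(2))
E
python3 - <<'E'
from h import *
h=.112
T=lambda x,y:(160+x/4-.5,150+y/4-.5)
S=lambda x,y:(200+x/5-.5,135+y/5-.5)
obs=[("top",[.075,.17,h],T(62,72)),("top",[.075,.07,h],T(212,65)),("top",[-.075,.07,h],T(229,289)),("top",[-.075,.17,h],T(68,298)),
("side",[-.075,.17,h],S(30,178)),("side",[-.075,.07,h],S(152,226)),("side",[.075,.07,h],S(290,98)),
("side",[-.075,-.195,0],S(537,522)),("side",[.075,-.195,.012],S(650,360))]
fr,e=fit2(obs,[.6,.1,.1]); print(fr,np.degrees(fr[2]),e)
o=[q for q in obs if q[0]=="top"]; print(fit2(o,[.6,.1,.1]))
o=[q for q in obs if q[0]=="side"]; print(fit2(o,[.6,.1,.1]))
np.save("frame.npy",fr)
# bar
for n,uv in(("top",T(335,151)),("side",S(318,163))):
    p=unproj(n,[uv],.143)[0]; d=p[:2]-fr[:2]; c,s=np.cos(fr[2]),np.sin(fr[2]); print("bar local",n,c*d[0]+s*d[1],-s*d[0]+c*d[1],p)
E
```

```text
[0.6044 0.1179 0.1686] 9.662492597815493 [-0.   0.   1.6 -0.7 -0.2  0.3 -0.2  0.8 -1.3 -0.7  0.1  0.3  0.5 -0.3
 -0.3  0.1  0.5 -1.2]
(array([0.6056, 0.1186, 0.1757]), array([-0.4,  0. ,  1.2, -1. , -0.2,  0. , -0.1,  0.8]))
(array([0.6035, 0.117 , 0.1685]), array([-1.3, -0.4,  0.1,  0.6,  0.5, -0.1, -0.3,  0.4,  0.6, -0.9]))
bar local top 0.001614543793591031 -0.003399303588707884 [0.6066 0.1149 0.143 ]
bar local side -0.005138071672487661 -0.004504508831243732 [0.6001 0.1126 0.143 ]
```

```bash
python3 - <<'E'
from h import *
o,r=tool(); print(r.as_matrix())
goto([.603,.1135,.18],np.radians(99.66))
E
```

```text
[[-0.925   0.38   -0.0009]
 [ 0.38    0.925  -0.0017]
 [ 0.0002 -0.0019 -1.    ]]
t 0.1 q6 -0.12 open 0.0851 F [0.7 0.8 0. ]
world d cm [ 36.56 -46.44  -6.86]  in tool now [-51.47 -29.05   6.9 ]  after turn [-28.25 -51.92   6.86]  turn deg [ -0.1   -0.04 -31.99]
```

>>> {"fn": "jog_arm", "kwargs": {"steps": [[[-4.2,-2.4,0],[0,0,0]],[[-4.2,-2.4,0],[0,0,0]],[[-4.2,-2.4,0],[0,0,0]],[[-4.2,-2.4,0],[0,0,0]],[[-4.2,-2.4,0],[0,0,0]],[[-4.2,-2.4,0],[0,0,0]],[[-4.2,-2.4,0],[0,0,0]],[[-4.2,-2.4,0],[0,0,0]]], "fingers": 0.2}}

```text
t: 0.9
tool_pos: [0.479, 0.2665, 0.3988]
tool_rot: [-0.588, -3.081, 0.008]
contact_force: [0.1, -0.0, -0.3]
opening: 0.0514
```

>>> {"fn": "jog_arm", "kwargs": {"steps": [[[0,0,0],[0,0,-8]],[[0,0,0],[0,0,-8]],[[0,0,0],[0,0,-8]],[[0,0,0],[0,0,-8]]]}}

```text
t: 1.3
tool_pos: [0.4829, 0.2594, 0.3963]
tool_rot: [0.297, -3.118, 0.01]
contact_force: [0.1, -0.4, -0.3]
opening: 0.0511
```

```bash
python3 - <<'E'
from h import *
goto([.603,.1135,.18],np.radians(99.66))
E
```

```text
t 1.3 q6 -1.40 open 0.0511 F [ 0.1 -0.4 -0.3]
world d cm [ 12.01 -14.59  -6.13]  in tool now [ -9.1  -16.56   6.13]  after turn [ -9.4  -16.4    6.13]  turn deg [-0.32 -0.57  1.22]
```

>>> {"fn": "jog_arm", "kwargs": {"steps": [[[-2.4,-4.1,1.0],[-0.3,-0.5,1.2]],[[-2.4,-4.1,1.2],[0,0,0]],[[-2.4,-4.1,1.2],[0,0,0]],[[-2.2,-4.1,1.2],[0,0,0]],[[0,0,0],[0,0,0]]]}}

```text
t: 1.8
tool_pos: [0.607, 0.1107, 0.3468]
tool_rot: [0.276, -3.128, -0.002]
contact_force: [0.1, -0.1, -0.3]
opening: 0.0513
```

```bash
python3 - <<'E'
from h import *
goto([.603,.1135,.18],np.radians(99.66))
crop("side","s1",200,100,340,240,4)
E
```

```text
t 1.8 q6 -1.69 open 0.0513 F [ 0.1 -0.1 -0.3]
world d cm [-0.4   0.28 -1.18]  in tool now [0.35 0.34 1.18]  after turn [0.35 0.34 1.18]  turn deg [ 0.07 -0.1   0.43]
```

View pics/s1.png

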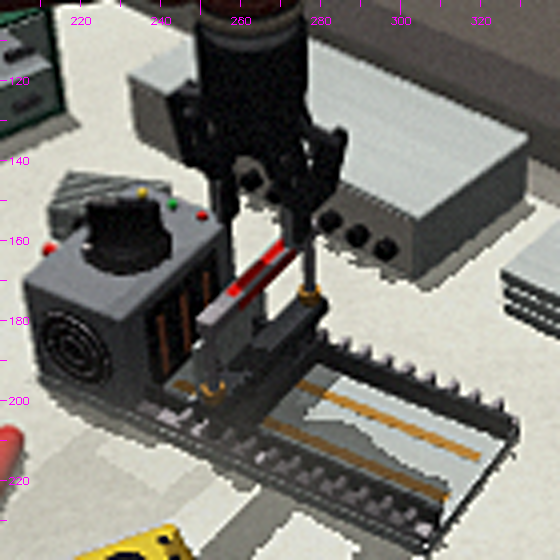

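>>> {"fn": "jog_arm", "kwargs": {"steps": [[[0.35,0.3,1.5],[0,0,0.4]],[[0.1,0.1,1.5],[0,0,0]],[[0,0,1.5],[0,0,0]],[[0,0,1.2],[0,0,0]],[[0,0,0],[0,0,0]]]}}

```text
t: 2.35
tool_pos: [0.5975, 0.1194, 0.2844]
tool_rot: [0.273, -3.125, -0.006]
contact_force: [-0.4, 1.0, 0.2]
opening: 0.0512
```

```bash
python3 - <<'E'
from h import *
goto([.603,.1135,.135],np.radians(99.66))
crop("side","s2",200,100,340,240,4)
crop("top","t2",160,120,320,240,4)
E
```

```text
t 2.4 q6 -1.67 open 0.0512 F [-0.4  1.   0.2]
world d cm [ 0.55 -0.59  0.56]  in tool now [-0.44 -0.67 -0.56]  after turn [-0.44 -0.67 -0.56]  turn deg [ 0.23 -0.26  0.34]
```

View pics/s2.png

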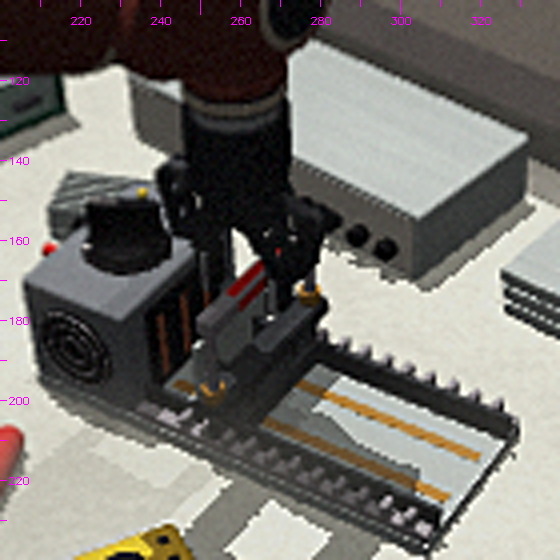

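>>> {"fn": "jog_arm", "kwargs": {"steps": [[[-0.4,-0.6,-0.5],[0,0,0]],[[0,0,0],[0,0,0]]]}}

```text
t: 2.65
tool_pos: [0.6043, 0.114, 0.2937]
tool_rot: [-0.274, 3.128, 0.005]
contact_force: [0.6, -0.2, -0.0]
opening: 0.0514
```

```bash
python3 - <<'E'
from h import *
goto([.603,.1135,.135],np.radians(99.66))
E
```

```text
t 2.6 q6 -1.68 open 0.0514 F [ 0.6 -0.2 -0. ]
world d cm [-0.13 -0.05 -0.37]  in tool now [ 0.14 -0.03  0.37]  after turn [ 0.14 -0.03  0.37]  turn deg [0.18 0.1  0.36]
```

>>> {"fn": "jog_arm", "kwargs": {"steps": [[[0,0,0.3],[0,0,0]],[[0,0,0],[0,0,0]],[[0,0,0],[0,0,0]],[[0,0,0],[0,0,0]],[[0,0,0],[0,0,0]]], "fingers": -1, "grip_force": 60}}

```text
t: 3.15
tool_pos: [0.6053, 0.1134, 0.293]
tool_rot: [-0.27, 3.125, 0.005]
contact_force: [-1.2, 0.5, -0.3]
opening: 0.0145
```

```bash
python3 - <<'E'
from h import *
goto([.603,.1135,.135],np.radians(99.66)); print(ctrl.get_obs()["tool_pos"])
E
```

```text
t 3.1 q6 -1.68 open 0.0145 F [-1.2  0.5 -0.3]
world d cm [-0.23  0.01 -0.3 ]  in tool now [0.23 0.04 0.3 ]  after turn [0.23 0.04 0.3 ]  turn deg [0.17 0.33 0.23]
[0.6053 0.1134 0.293 ]
```

>>> {"fn": "jog_arm", "kwargs": {"steps": [[[0,0,-0.6],[0,0,0]],[[0,0,-0.6],[0,0,0]],[[0,0,-0.3],[0,0,0]],[[0,0,0],[0,0,0]]]}}

```text
t: 3.55
tool_pos: [0.6051, 0.1134, 0.3045]
tool_rot: [-0.269, 3.124, 0.006]
contact_force: [5.0, 1.0, -7.9]
opening: 0.0148
```

```bash
python3 - <<'E'
from h import *
goto([.603,.1135,.135],np.radians(99.66)); print(ctrl.get_obs()["tool_pos"])
crop("side","s3",200,100,340,240,4)
E
```

```text
t 3.5 q6 -1.68 open 0.0148 F [ 5.   1.  -7.9]
world d cm [-0.21  0.01 -1.45]  in tool now [0.21 0.05 1.45]  after turn [0.2  0.05 1.45]  turn deg [0.19 0.37 0.19]
[0.6051 0.1134 0.3045]
```

View pics/s3.png

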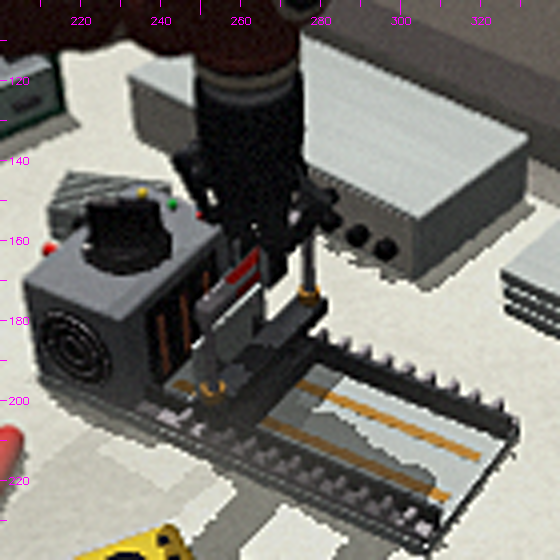

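>>> {"fn": "jog_arm", "kwargs": {"steps": [[[0,0,-0.5],[0,0,0]],[[0,0,-0.1],[0,0,0]],[[0,0,0],[0,0,0]]]}}

```text
t: 3.9
tool_pos: [0.605, 0.1133, 0.3079]
tool_rot: [-0.269, 3.123, 0.006]
contact_force: [5.6, 0.5, -9.7]
opening: 0.0147
```

>>> {"fn": "jog_arm", "kwargs": {"steps": [[[0,-1.0,0],[0,0,0]],[[0,-1.5,0],[0,0,0]],[[0,-1.5,0],[0,0,0]],[[0,0,0],[0,0,0]]]}}

```text
t: 4.3
tool_pos: [0.6114, 0.0747, 0.3044]
tool_rot: [-0.271, 3.124, 0.013]
contact_force: [5.0, 0.6, -7.9]
opening: 0.0148
```

```bash
python3 - <<'E'
from h import *
goto([.603,.1135,.15],np.radians(99.66))
E
```

```text
t 4.3 q6 -1.75 open 0.0148 F [ 5.   0.6 -7.9]
world d cm [-0.84  3.88  0.06]  in tool now [ 0.16  3.96 -0.03]  after turn [ 0.18  3.96 -0.06]  turn deg [0.46 0.39 0.26]
```

>>> {"fn": "jog_arm", "kwargs": {"steps": [[[0,0,-0.4],[0,0,0]],[[0,-1.5,-0.15],[0,0,0]],[[0,-1.5,-0.15],[0,0,0]],[[0,-1.5,-0.15],[0,0,0]],[[0,-1.5,-0.15],[0,0,0]],[[0,-1.5,-0.15],[0,0,0]],[[0,0,-0.1],[0,0,0]]]}}

```text
t: 5.0
tool_pos: [0.6237, 0.0014, 0.3091]
tool_rot: [-0.272, 3.125, 0.026]
contact_force: [6.5, -0.1, -8.5]
opening: 0.0144
```

```bash
python3 - <<'E'
from h import *
goto([.603,.1135,.15],np.radians(99.66))
E
```

```text
t 5.0 q6 -1.87 open 0.0144 F [ 6.5 -0.1 -8.5]
world d cm [-2.07 11.21 -0.41]  in tool now [ 0.1  11.4   0.59]  after turn [ 0.16 11.4   0.41]  turn deg [0.92 0.34 0.3 ]
```

>>> {"fn": "jog_arm", "kwargs": {"steps": [[[0,-1.2,-0.1],[0.5,0,0]],[[0,-1.2,-0.1],[0.4,0,0]],[[0,-1.0,-0.1],[0,0,0]],[[0,-0.5,-0.05],[0,0,0]],[[0,0,-0.05],[0,0,0]]]}}

```text
t: 5.5
tool_pos: [0.63, -0.0361, 0.3073]
tool_rot: [-0.271, 3.125, 0.014]
contact_force: [5.3, -0.6, -8.6]
opening: 0.0149
```

```bash
python3 - <<'E'
from h import *
goto([.603,.1135,.15],np.radians(99.66))
crop("side","s4",200,100,340,240,4)
E
```

```text
t 5.5 q6 -1.92 open 0.0149 F [ 5.3 -0.6 -8.6]
world d cm [-2.7  14.96 -0.23]  in tool now [ 0.09 15.2   0.36]  after turn [ 0.15 15.2   0.23]  turn deg [0.49 0.3  0.25]
```

View pics/s4.png

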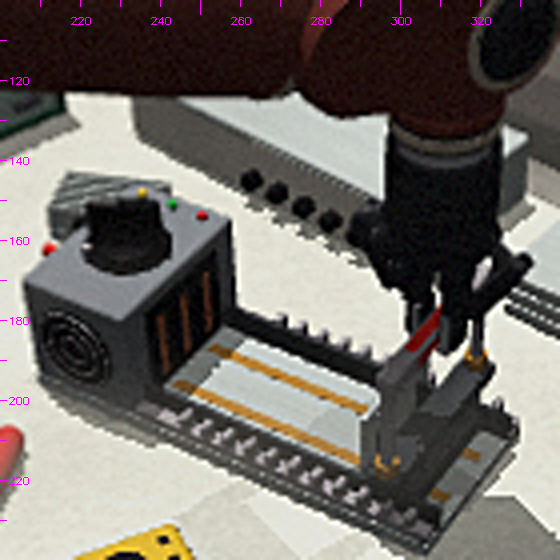

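The follower is now near the far end, with its value about 0.172. I'll draw it a little further, lower the bar and open the gripper.

>>> {"fn": "jog_arm", "kwargs": {"steps": [[[0,-0.4,-0.1],[0.4,0,0]],[[0,-0.2,0.4],[0,0,0]],[[0,0,0.5],[0,0,0]],[[0,0,0.5],[0,0,0]],[[0,0,0],[0,0,0]]]}}

```text
t: 6.05
tool_pos: [0.6313, -0.0433, 0.2933]
tool_rot: [-0.269, 3.125, -0.001]
contact_force: [5.0, 1.1, -5.8]
opening: 0.0149
```

>>> {"fn": "jog_arm", "kwargs": {"steps": [[[0,0,0],[0,0,0]],[[0,0,0],[0,0,0]],[[0,0,-1],[0,0,0]],[[0,0,-2],[0,0,0]],[[0,0,-3],[0,0,0]],[[0,0,-3],[0,0,0]]], "fingers": 0.2}}

```text
t: 6.65
tool_pos: [0.6295, -0.0422, 0.386]
tool_rot: [0.274, -3.123, -0.002]
contact_force: [0.2, 0.3, 0.3]
opening: 0.0514
```

```bash
python3 - <<'E'
from h import *
goto([.603,.1135,.15],np.radians(99.66))
cv2.imwrite("pics/t5f.png",ctrl.get_image("top")[:,:,::-1])
cv2.imwrite("pics/s5f.png",ctrl.get_image("side")[:,:,::-1])
E
```

```text
t 6.7 q6 -1.93 open 0.0514 F [0.2 0.3 0.3]
world d cm [-2.65 15.57 -8.1 ]  in tool now [-0.16 15.78  8.13]  after turn [-0.  15.8  8.1]  turn deg [ 0.11 -0.37  0.37]
```

View pics/t5f.png

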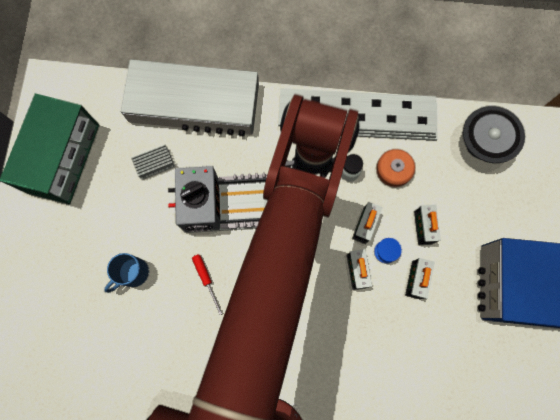

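View pics/s5f.png

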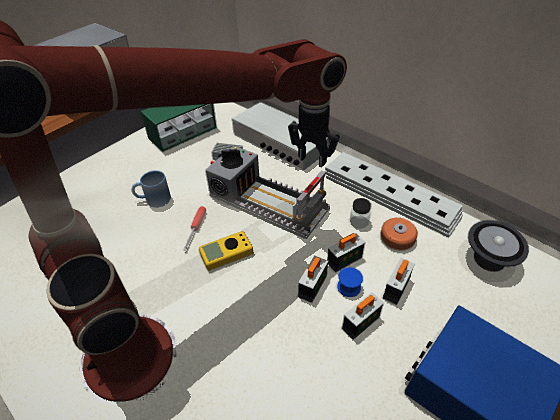

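```bash
cat >> h.py <<'E'
def blobs(im):
    hsv=cv2.cvtColor(np.ascontiguousarray(im),cv2.COLOR_RGB2HSV)
    m=cv2.inRange(hsv,(3,170,60),(16,255,255))
    out=[]
    cs,_=cv2.findContours(m,cv2.RETR_EXTERNAL,cv2.CHAIN_APPROX_NONE)
    for c in cs:
        if cv2.contourArea(c)>40: 
            h=cv2.convexHull(c)[:,0].astype(float); out.append(h)
    return out
def hm(h):
    h=np.asarray(h,np.float32); M=cv2.moments(cv2.convexHull(h)); 
    a=.5*np.arctan2(2*M["mu11"],M["mu20"]-M["mu02"]); return np.array([M["m10"],M["m01"]])/M["m00"],a
def modules(ims,guesses,zb=0.,show=True):
    HB=box(-.024,.024,-.007,.007,.066+zb,.096+zb)[0]
    res={}
    B={n:[hm(h) for h in blobs(ims[n])] for n in ims}
    for k,g in guesses.items():
        M={}
        for n in ims:
            c,a=hm(proj(n,place(g,HB)))
            if B[n]:
                b=min(B[n],key=lambda b:np.linalg.norm(b[0]-c)); 
                if np.linalg.norm(b[0]-c)<20: M[n]=b
        def f(p):
            r=[]
            for n in M:
                c,a=hm(proj(n,place(p,HB))); r+=list(c-M[n][0])+[15*np.sin(a-M[n][1])]
            return r
        if not M: print(k,"not seen"); continue
        s=least_squares(f,g,diff_step=1e-4,x_scale=[.01,.01,.1]); res[k]=s.x
        if show: print(k,s.x,"deg %.1f"%np.degrees(s.x[2]),list(M),np.round(s.fun,1))
    return res
def look(tag=""):
    ims={n:ctrl.get_image(n) for n in("top","side")}
    for n in ims: cv2.imwrite(f"pics/{n}{tag}.png",ims[n][:,:,::-1])
    return ims
E
python3 - <<'E'
from h import *
ims={"top":cv2.imread("pics/t5f.png")[:,:,::-1],"side":cv2.imread("pics/s5f.png")[:,:,::-1]}
print({n:[hm(b)[0].round(1) for b in blobs(ims[n])] for n in ims})
m=np.load("m0.npy"); g=dict(zip("ABCD",m[1:]))
r=modules(ims,g); import json; json.dump({k:list(v) for k,v in r.items()},open("mods.json","w"))
for n in ims: modules({n:ims[n]},g)
goto([r["A"][0],r["A"][1],.2],r["A"][2])
E
```

```text
{'top': [array([200.3, 414.4]), array([425. , 277.1]), array([362. , 267.1]), array([432.6, 221.1]), array([370.2, 219.1]), array([327.4, 202.7]), array([261.5, 301.5]), array([302.4, 180.8]), array([339.4, 162.9]), array([395.4, 167.4]), array([316.8, 133.9]), array([288.7, 123.9]), array([347.7, 131.6]), array([321.7, 110.7]), array([294.8, 104.7])], 'side': [array([364.9, 304.4]), array([401.6, 269.6]), array([313.3, 267. ]), array([346.9, 240.9]), array([ 58. , 121.4])]}
A [ 0.5713 -0.2145 -0.2882] deg -16.5 ['top', 'side'] [ 0.4  0.2  0.  -0.2 -0.5 -0. ]
B [ 0.5818 -0.3737  0.1685] deg 9.7 ['top', 'side'] [ 0.5  0.2  0.1 -0.3 -0.4 -0.1]
C [ 0.4457 -0.2005  0.2641] deg 15.1 ['top', 'side'] [ 0.2  0.1  0.  -0.1 -0.3 -0. ]
D [ 0.437  -0.3591 -0.1746] deg -10.0 ['top', 'side'] [ 0.5  0.  -0.1 -0.4 -0.3  0.2]
A [ 0.5716 -0.2134 -0.2872] deg -16.5 ['top'] [-0. -0.  0.]
B [ 0.5821 -0.3726  0.1743] deg 10.0 ['top'] [-0. -0.  0.]
C [ 0.446  -0.2     0.2669] deg 15.3 ['top'] [-0.  0. -0.]
D [ 0.4369 -0.3578 -0.1834] deg -10.5 ['top'] [0. 0. 0.]
A [ 0.5703 -0.216  -0.2896] deg -16.6 ['side'] [ 0. -0.  0.]
B [ 0.5811 -0.375   0.1607] deg 9.2 ['side'] [-0.  0. -0.]
C [ 0.4452 -0.2013  0.261 ] deg 15.0 ['side'] [ 0. -0.  0.]
D [ 0.4369 -0.3603 -0.165 ] deg -9.5 ['side'] [-0.  0. -0.]
t 6.8 q6 -1.93 open 0.0512 F [0.1 0.2 0.8]
world d cm [ -5.95 -17.21  -3.69]  in tool now [  8.88 -15.9    3.68]  after turn [18.19  0.82  3.69]  turn deg [ -0.25   0.15 -63.45]
```

>>> {"fn": "jog_arm", "kwargs": {"steps": [[[0,0,-0.5],[0,0,8.3]],[[0,0,-0.5],[0,0,8.3]],[[0,0,-0.5],[0,0,8.3]],[[0,0,-0.5],[0,0,8.3]],[[0,0,-0.5],[0,0,8.3]],[[0,0,0],[0,0,8.3]],[[0,0,0],[0,0,8.3]],[[0,0,0],[0,0,8.3]]], "fingers": 1}}

```text
t: 7.55
tool_pos: [0.6293, -0.0412, 0.4233]
tool_rot: [1.535, 2.732, 0.002]
contact_force: [-0.1, 0.0, 0.4]
opening: 0.0855
```

>>> {"fn": "jog_arm", "kwargs": {"steps": [[[0,0,0],[0,0,8.3]],[[0,0,0],[0,0,8.3]],[[0,0,0],[0,0,8.3]],[[0,0,0],[0,0,8.3]],[[0,0,0],[0,0,8.3]],[[0,0,0],[0,0,8.3]]]}}

```text
t: 8.15
tool_pos: [0.6281, -0.0403, 0.4246]
tool_rot: [2.572, 1.794, 0.004]
contact_force: [-0.4, 0.4, 0.9]
opening: 0.0853
```

```bash
python3 - <<'E'
s=open("h.py").read()
s=s.replace("for k in(0,1):","for k in(0,):")
open("h.py","w").write(s)
E
python3 - <<'E'
from h import *
import json; r=json.load(open("mods.json"))
goto([r["A"][0],r["A"][1],.16],r["A"][2])
E
```

```text
t 8.2 q6 0.17 open 0.0853 F [-0.4  0.4  0.9]
world d cm [ -5.68 -17.42 -10.96]  in tool now [-18.3    0.63  10.99]  after turn [-18.32  -0.49  10.96]  turn deg [ 0.33  0.08 -3.71]
```

>>> {"fn": "jog_arm", "kwargs": {"steps": [[[-4.2,0.3,2.0],[0,0,-3.7]],[[-4.2,-0.1,2.2],[0,0,0]],[[-4.2,-0.1,2.2],[0,0,0]],[[-4.2,-0.1,2.2],[0,0,0]],[[-0.8,-0.1,1.0],[0,0,0]],[[0,0,0],[0,0,0]]]}}

```text
t: 8.75
tool_pos: [0.5734, -0.2116, 0.329]
tool_rot: [2.508, 1.879, 0.008]
contact_force: [0.1, 0.2, -0.1]
opening: 0.0854
```

```bash
python3 - <<'E'
from h import *
import json; r=json.load(open("mods.json"))
goto([r["A"][0],r["A"][1],.086],r["A"][2])
E
```

```text
t 8.8 q6 -0.19 open 0.0854 F [ 0.1  0.2 -0.1]
world d cm [-0.21 -0.29 -8.8 ]  in tool now [-0.34 -0.2   8.8 ]  after turn [-0.34 -0.12  8.8 ]  turn deg [0.55 0.02 0.21]
```

>>> {"fn": "jog_arm", "kwargs": {"steps": [[[-0.3,-0.1,2.0],[0.5,0,0.2]],[[0,0,2.0],[0,0,0]],[[0,0,2.0],[0,0,0]],[[0,0,1.2],[0,0,0]],[[0,0,0.4],[0,0,0]],[[0,0,0],[0,0,0]]]}}

```text
t: 9.35
tool_pos: [0.5745, -0.2093, 0.2512]
tool_rot: [2.508, 1.886, 0.004]
contact_force: [-0.1, 1.7, 0.3]
opening: 0.0853
```

```bash
python3 - <<'E'
from h import *
import json; r=json.load(open("mods.json"))
goto([r["A"][0],r["A"][1],.086],r["A"][2])
im=look("6"); crop("side","s6",300,180,440,300,5,im["side"])
E
```

```text
t 9.3 q6 -0.19 open 0.0853 F [-0.1  1.7  0.3]
world d cm [-0.32 -0.52 -1.02]  in tool now [-0.59 -0.17  1.02]  after turn [-0.59 -0.16  1.02]  turn deg [ 0.22 -0.01  0.4 ]
```

View pics/s6.png

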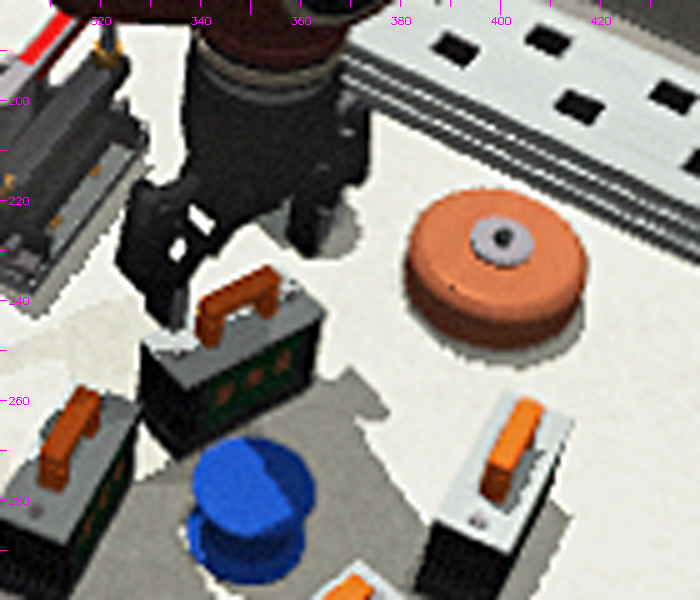

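>>> {"fn": "jog_arm", "kwargs": {"steps": [[[-0.5,-0.2,0.6],[0,0,0.3]],[[-0.1,0,0.2],[0,0,0]],[[0,0,0],[0,0,0]]]}}

```text
t: 9.75
tool_pos: [0.5719, -0.2158, 0.2466]
tool_rot: [2.509, 1.875, 0.008]
contact_force: [-0.8, 0.0, -0.1]
opening: 0.0852
```

```bash
python3 - <<'E'
from h import *
import json; r=json.load(open("mods.json"))
goto([r["A"][0],r["A"][1],.086],r["A"][2])
E
```

```text
t 9.8 q6 -0.20 open 0.0852 F [-0.8  0.  -0.1]
world d cm [-0.06  0.13 -0.56]  in tool now [ 0.1  -0.1   0.56]  after turn [ 0.1  -0.09  0.56]  turn deg [0.6  0.08 0.07]
```

>>> {"fn": "jog_arm", "kwargs": {"steps": [[[0.1,-0.1,0.5],[0.5,0,0]],[[0,0,0.1],[0,0,0]],[[0,0,0],[0,0,0]],[[0,0,0],[0,0,0]],[[0,0,0],[0,0,0]]], "fingers": -1, "grip_force": 50}}

```text
t: 10.25
tool_pos: [0.5712, -0.215, 0.2411]
tool_rot: [2.515, 1.879, -0.0]
contact_force: [-1.2, 0.2, -0.3]
opening: 0.047
```

```bash
python3 - <<'E'
from h import *
import json; r=json.load(open("mods.json"))
goto([r["A"][0],r["A"][1],.086],r["A"][2])
im=look("7"); crop("side","s7",300,180,440,300,5,im["side"])
E
```

```text
t 10.2 q6 -0.19 open 0.0470 F [-1.2  0.2 -0.3]
world d cm [ 0.01  0.05 -0.01]  in tool now [ 0.05 -0.01  0.01]  after turn [ 0.05 -0.01  0.01]  turn deg [0.1  0.1  0.03]
```

View pics/s7.png

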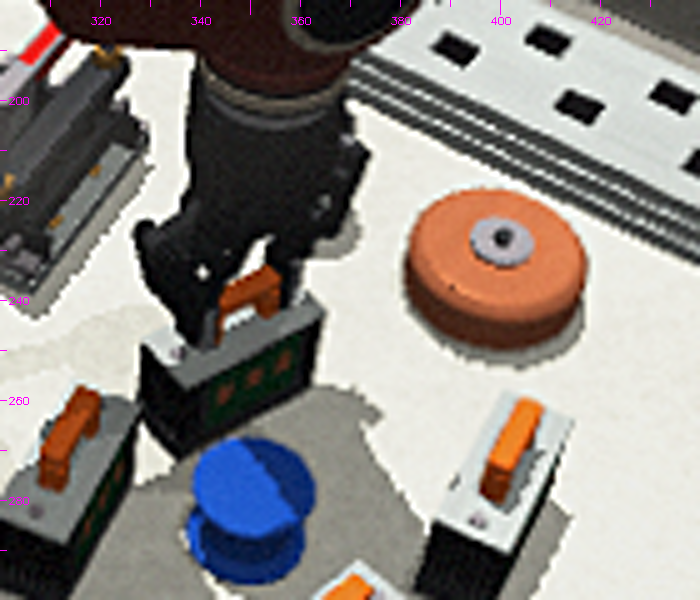

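>>> {"fn": "jog_arm", "kwargs": {"steps": [[[0,0,-1],[0,0,0]],[[0,0,-2.5],[0,0,0]],[[0,0,-4],[0,0,0]],[[0,0,-4],[0,0,0]],[[0,0,-4],[0,0,0]],[[0,0,-3],[0,0,0]],[[0,0,-1],[0,0,0]],[[0,0,0],[0,0,0]]]}}

```text
t: 11.15
tool_pos: [0.5693, -0.2133, 0.4362]
tool_rot: [-2.506, -1.873, 0.011]
contact_force: [0.1, -0.1, -4.0]
opening: 0.0468
```

```bash
cat >> h.py <<'E'
FR=np.array([.605,.1206,.1665])
def slot(y,z,x=0.):
    p=place(FR,[[x,y,z]])[0]; goto(p,FR[2])
E
python3 - <<'E'
from h import *
slot(.046,.28)
crop("side","s8",200,100,400,240,4)
E
```

```text
t 11.2 q6 -0.19 open 0.0468 F [ 0.1 -0.1 -4. ]
world d cm [ 2.81 37.93 -0.12]  in tool now [37.17 -8.05  0.32]  after turn [36.94  9.05  0.12]  turn deg [ -0.8   -0.31 -26.  ]
```

View pics/s8.png

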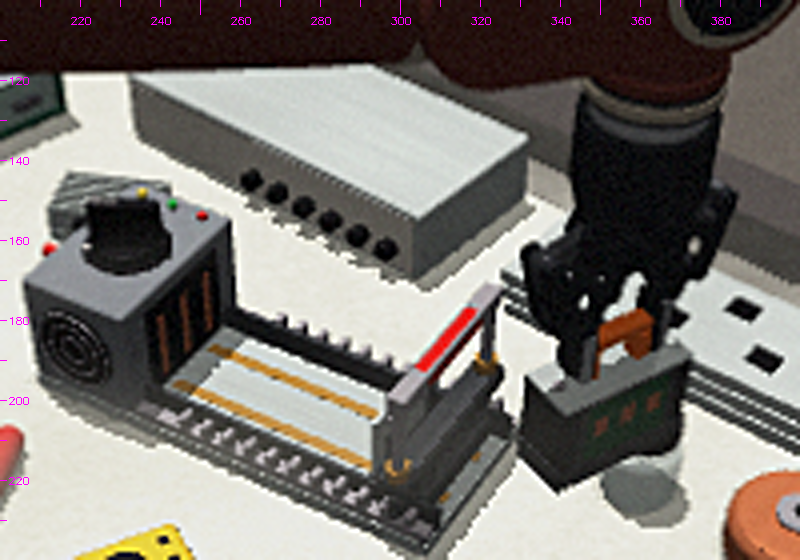

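>>> {"fn": "jog_arm", "kwargs": {"steps": [[[2.5,0,0],[-0.4,-0.2,-8.5]],[[3.5,0,0],[-0.4,-0.1,-8.5]],[[4,1,0],[0,0,-8.5]],[[4,1,0],[0,0,-0.5]],[[4,1,0],[0,0,0]],[[4,1,0],[0,0,0]],[[4,1,0],[0,0,0]]]}}

```text
t: 11.9
tool_pos: [0.5994, 0.0543, 0.4117]
tool_rot: [-2.002, -2.383, 0.027]
contact_force: [1.2, -0.8, -3.3]
opening: 0.0472
```

```bash
python3 - <<'E'
from h import *
slot(.046,.28)
E
```

```text
t 11.9 q6 -0.21 open 0.0472 F [ 1.2 -0.8 -3.3]
world d cm [-0.2  11.17  2.33]  in tool now [11.06  1.65 -2.26]  after turn [11.05  1.65 -2.33]  turn deg [-1.85 -0.63  0.38]
```

>>> {"fn": "jog_arm", "kwargs": {"steps": [[[3.2,0.5,-0.5],[-0.9,-0.3,0]],[[3.2,0.5,-0.3],[-0.9,-0.3,0]],[[3.2,0.5,0],[0,0,0.3]],[[0.8,0,0],[0,0,0]],[[0,0,0],[0,0,0]],[[0,0,0],[0,0,0]]]}}

```text
t: 12.5
tool_pos: [0.5923, 0.1682, 0.3997]
tool_rot: [-2.004, -2.391, 0.033]
contact_force: [0.7, -0.7, -2.8]
opening: 0.047
```

```bash
python3 - <<'E'
from h import *
slot(.046,.1)
im=look("9"); crop("side","s9",200,100,340,240,5,im["side"]); crop("top","t9",160,130,320,250,5,im["top"])
E
```

```text
t 12.5 q6 -0.02 open 0.0470 F [ 0.7 -0.7 -2.8]
world d cm [  0.51  -0.22 -14.47]  in tool now [-0.35  0.9  14.44]  after turn [-0.3   0.46 14.47]  turn deg [-1.72 -0.17  0.5 ]
```

View pics/s9.png

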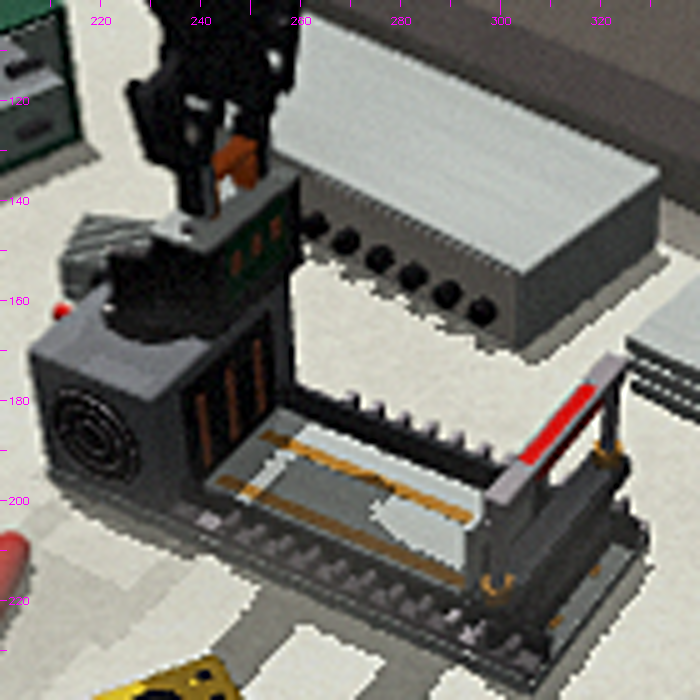

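View pics/t9.png

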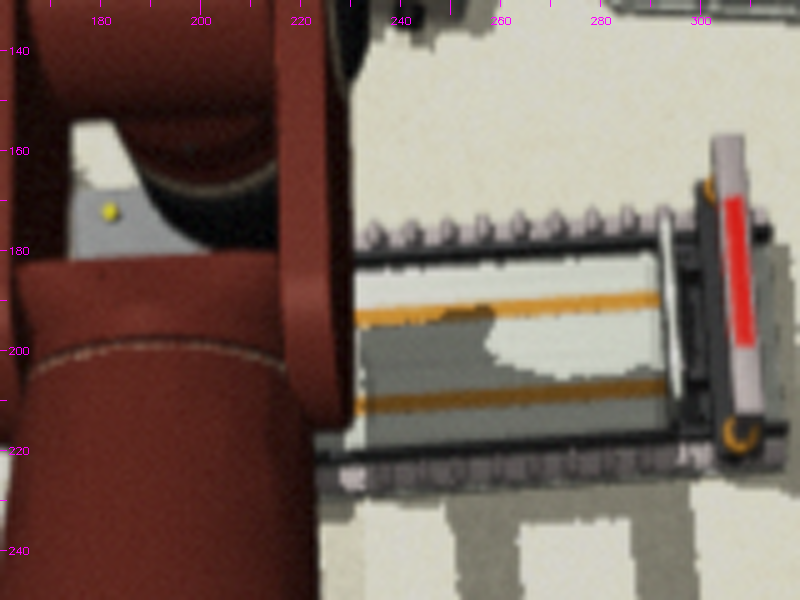

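>>> {"fn": "jog_arm", "kwargs": {"steps": [[[-0.6,0.5,1],[-0.9,0,0.5]],[[0,0,2.0],[-0.8,0,0]],[[0,0,2.0],[0,0,0]],[[0,0,2.0],[0,0,0]],[[0,0,0.5],[0,0,0]],[[0,0,0],[0,0,0]]]}}

```text
t: 13.2
tool_pos: [0.6001, 0.155, 0.3246]
tool_rot: [2.041, 2.385, 0.007]
contact_force: [0.8, 1.2, -3.7]
opening: 0.0475
```

```bash
python3 - <<'E'
from h import *
slot(.043,.098)
crop("side","s10",200,100,340,240,5)
E
```

```text
t 13.2 q6 -0.02 open 0.0475 F [ 0.8  1.2 -3.7]
world d cm [-0.23  0.8  -7.16]  in tool now [ 0.82 -0.14  7.16]  after turn [ 0.83 -0.09  7.16]  turn deg [ 0.3  -0.05 -0.67]
```

View pics/s10.png

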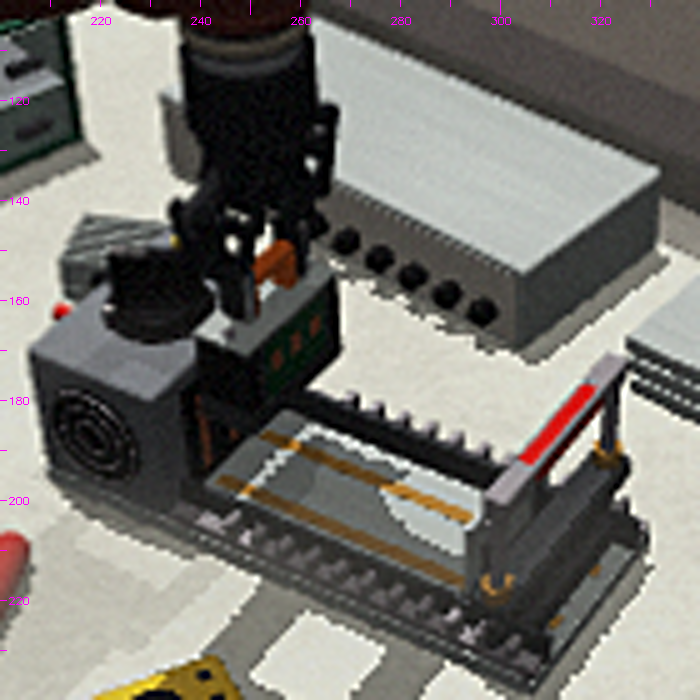

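>>> {"fn": "jog_arm", "kwargs": {"steps": [[[0.5,-0.1,1.5],[0.2,0,-0.6]],[[0.1,0,1.5],[0,0,0]],[[0,0,1.5],[0,0,0]],[[0,0,0.5],[0,0,0]],[[0,0,0],[0,0,0]]]}}

```text
t: 13.75
tool_pos: [0.5992, 0.1612, 0.2736]
tool_rot: [2.027, 2.395, 0.008]
contact_force: [0.1, 0.5, -3.9]
opening: 0.0469
```

```bash
python3 - <<'E'
from h import *
slot(.043,.098)
crop("side","s11",200,100,340,240,5)
E
```

```text
t 13.8 q6 -0.02 open 0.0469 F [ 0.1  0.5 -3.9]
world d cm [-0.14  0.18 -2.06]  in tool now [ 0.2  -0.12  2.06]  after turn [ 0.2  -0.11  2.06]  turn deg [ 0.35 -0.04 -0.03]
```

View pics/s11.png

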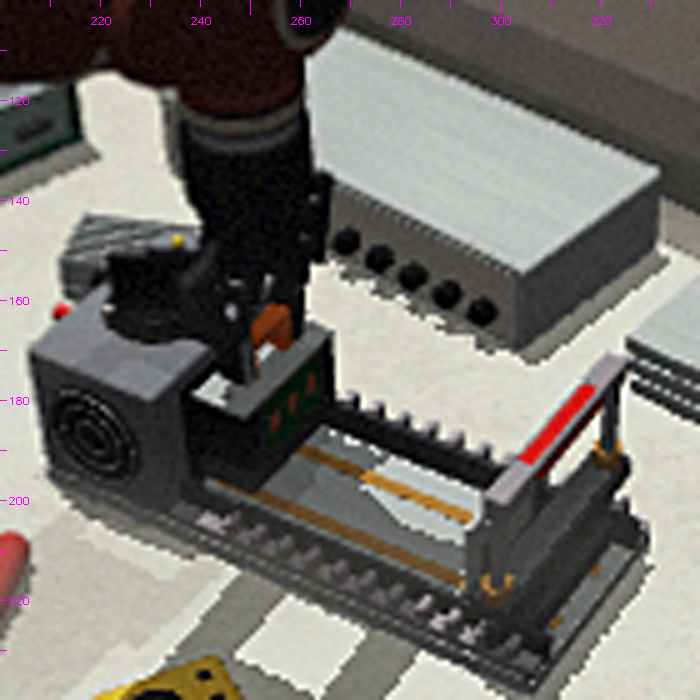

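>>> {"fn": "jog_arm", "kwargs": {"steps": [[[0.1,-0.1,0.7],[0.2,0,0]],[[0,0,0.6],[0,0,0]],[[0,0,0],[0,0,0]]]}}

```text
t: 14.1
tool_pos: [0.5985, 0.1623, 0.261]
tool_rot: [2.028, 2.396, 0.006]
contact_force: [0.8, 0.2, -3.4]
opening: 0.0469
```

```bash
python3 - <<'E'
from h import *
slot(.043,.098)
crop("side","s12",200,100,340,240,5)
E
```

```text
t 14.1 q6 -0.02 open 0.0469 F [ 0.8  0.2 -3.4]
world d cm [-0.07  0.07 -0.8 ]  in tool now [ 0.08 -0.06  0.8 ]  after turn [ 0.08 -0.05  0.8 ]  turn deg [ 0.26 -0.04 -0.02]
```

View pics/s12.png

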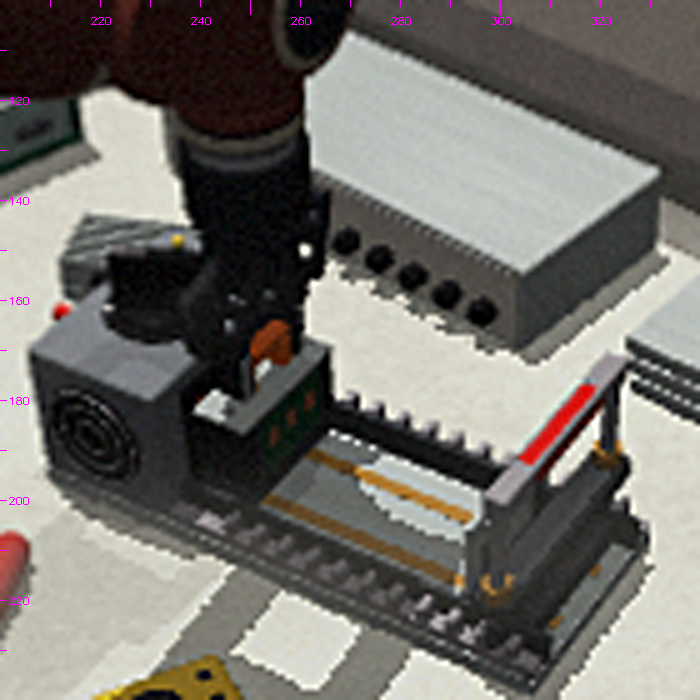

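>>> {"fn": "jog_arm", "kwargs": {"steps": [[[0,0,0.5],[0,0,0]],[[0,0,0.3],[0,0,0]],[[0,0,0.2],[0,0,0]],[[0,0,0],[0,0,0]]]}}

```text
t: 14.55
tool_pos: [0.5997, 0.1625, 0.2535]
tool_rot: [2.026, 2.394, 0.011]
contact_force: [0.5, 0.0, -4.1]
opening: 0.0471
```

>>> {"fn": "jog_arm", "kwargs": {"steps": [[[0,0,0.3],[0.2,0,0]],[[0,0,0.1],[0,0,0]],[[0,0,0],[0,0,0]]]}}

```text
t: 14.85
tool_pos: [0.6008, 0.1628, 0.2533]
tool_rot: [2.027, 2.395, 0.009]
contact_force: [-1.9, -0.0, -2.7]
opening: 0.0469
```

>>> {"fn": "jog_arm", "kwargs": {"steps": [[[0,0,0],[0,0,0]],[[0,0,0],[0,0,0]],[[0,0,0],[0,0,0]],[[0,0,-1],[0,0,0]],[[0,0,-3],[0,0,0]],[[0,0,-4],[0,0,0]],[[0,0,-4],[0,0,0]],[[0,0,-2],[0,0,0]]], "fingers": 0.6}}

```text
t: 15.65
tool_pos: [0.5992, 0.1622, 0.3967]
tool_rot: [2.028, 2.396, 0.007]
contact_force: [0.2, 0.9, -0.2]
opening: 0.0684
```

```bash
python3 - <<'E'
from h import *
import json
im=look("13"); crop("side","s13",200,100,340,240,5,im["side"])
r=json.load(open("mods.json"))
m=modules(im,{k:r[k] for k in "BCD"})
E
```

```text
B [ 0.5817 -0.374   0.1586] deg 9.1 ['top', 'side'] [ 0.4  0.1 -0.1 -0.2 -0.3  0.1]
C [ 0.4447 -0.202   0.2434] deg 13.9 ['side'] [0. 0. 0.]
D [ 0.4371 -0.3591 -0.172 ] deg -9.9 ['top', 'side'] [ 0.6 -0.  -0.2 -0.4 -0.3  0.2]
```

View pics/s13.png

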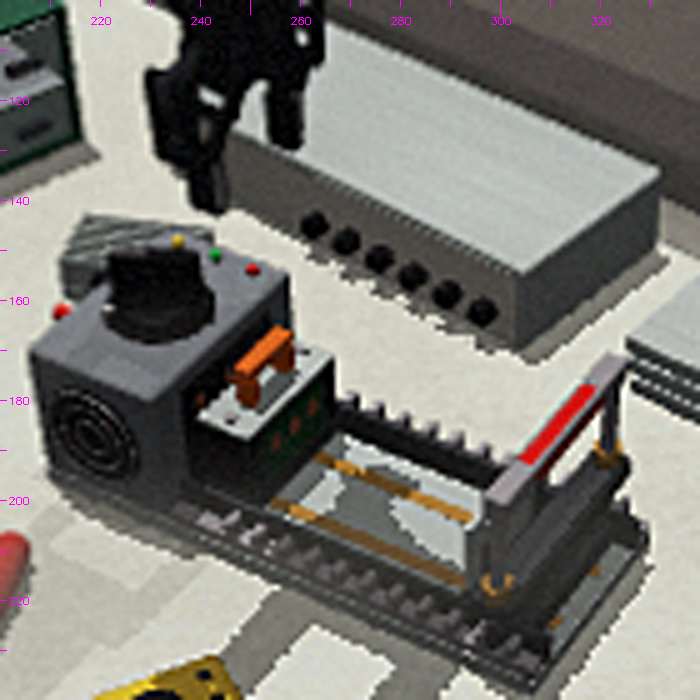

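```bash
cat >> h.py <<'E'
def local(p):
    d=np.array(p[:2])-FR[:2]; c,s=np.cos(FR[2]),np.sin(FR[2]); return np.array([c*d[0]+s*d[1],-s*d[0]+c*d[1],p[2]-FR[2]])
E
python3 - <<'E'
from h import *
import json
im={n:cv2.imread(f"pics/{n}13.png")[:,:,::-1] for n in("top","side")}
m=modules({"side":im["side"]},{"A":[.598,.163,.1665]},.012); print(local(m["A"]))
r=json.load(open("mods.json")); c=r["C"]
goto([c[0],c[1],.15],c[2])
E
```

```text
A [0.6019 0.1638 0.1881] deg 10.8 ['side'] [ 0. -0.  0.]
[0.0041 0.0431 0.0216]
t 15.8 q6 -0.02 open 0.0683 F [ 0.6 -0.3 -0.3]
world d cm [-15.39 -36.28  -9.26]  in tool now [-33.25 -21.25   9.06]  after turn [-31.01 -24.33   9.26]  turn deg [ 0.47 -0.02 -5.63]
```

>>> {"fn": "jog_arm", "kwargs": {"steps": [[[-3.5,-2.2,0],[0,0,-5]],[[-3.9,-2.8,0],[0,0,-0.5]],[[-3.9,-2.8,0],[0,0,0]],[[-3.9,-2.8,0.5],[0,0,0]],[[-3.9,-2.8,0.5],[0,0,0]],[[-3.9,-2.8,0.5],[0,0,0]],[[-3.9,-2.8,0.5],[0,0,0]],[[-2,-2,0.5],[0,0,0]]], "fingers": 1}}

```text
t: 16.55
tool_pos: [0.4644, -0.1775, 0.364]
tool_rot: [1.894, 2.504, 0.01]
contact_force: [0.4, 0.3, 0.0]
opening: 0.0855
```

```bash
python3 - <<'E'
from h import *
import json
r=json.load(open("mods.json")); c=r["C"]
goto([c[0],c[1],.15],c[2])
E
```

```text
t 16.6 q6 -0.79 open 0.0855 F [0.4 0.3 0. ]
world d cm [-1.86 -2.3  -5.9 ]  in tool now [-1.72 -2.45  5.88]  after turn [-1.74 -2.4   5.9 ]  turn deg [ 0.35 -0.14  0.65]
```

>>> {"fn": "jog_arm", "kwargs": {"steps": [[[-1.2,-1.8,1.5],[0.3,0,0.5]],[[-0.4,-0.6,2],[0,0,0]],[[0,0,2],[0,0,0]],[[0,0,0],[0,0,0]]]}}

```text
t: 16.95
tool_pos: [0.4408, -0.2034, 0.3025]
tool_rot: [-1.913, -2.483, -0.001]
contact_force: [0.4, -0.2, 0.1]
opening: 0.0854
```

```bash
python3 - <<'E'
from h import *
import json
r=json.load(open("mods.json")); c=r["C"]
m=modules({"side":ctrl.get_image("side")},{"C":c})
goto([c[0],c[1],.086],c[2])
E
```

```text
C [ 0.4449 -0.2019  0.2428] deg 13.9 ['side'] [ 0. -0. -0.]
t 17.0 q6 -0.84 open 0.0855 F [-1.3  0.2  0.2]
world d cm [ 0.44  0.3  -6.31]  in tool now [0.15 0.51 6.31]  after turn [0.18 0.5  6.31]  turn deg [-0.14 -0.25 -0.34]
```

>>> {"fn": "jog_arm", "kwargs": {"steps": [[[0.1,0.4,1.5],[0,0,-0.3]],[[0,0,1.8],[0,0,0]],[[0,0,1.8],[0,0,0]],[[0,0,0.7],[0,0,0]],[[0,0,0.2],[0,0,0]],[[0,0,0],[0,0,0]]]}}

```text
t: 17.6
tool_pos: [0.4481, -0.2002, 0.2442]
tool_rot: [1.903, 2.497, 0.003]
contact_force: [-0.4, 0.2, -0.1]
opening: 0.0856
```

```bash
python3 - <<'E'
from h import *
import json
r=json.load(open("mods.json")); c=r["C"]
goto([c[0],c[1],.086],c[2])
E
```

```text
t 17.6 q6 -0.84 open 0.0856 F [-0.4  0.2 -0.1]
world d cm [-0.23 -0.03 -0.32]  in tool now [ 0.03 -0.23  0.32]  after turn [ 0.03 -0.23  0.32]  turn deg [0.17 0.03 0.22]
```

>>> {"fn": "jog_arm", "kwargs": {"steps": [[[0,-0.2,0.3],[0,0,0]],[[0,0,0.1],[0,0,0]],[[0,0,0],[0,0,0]],[[0,0,0],[0,0,0]],[[0,0,0],[0,0,0]]], "fingers": -1}}

```text
t: 18.1
tool_pos: [0.4469, -0.2012, 0.2425]
tool_rot: [1.9, 2.494, 0.003]
contact_force: [-0.5, 1.2, -2.9]
opening: 0.0471
```

>>> {"fn": "jog_arm", "kwargs": {"steps": [[[0,0,-1],[0,0,0]],[[0,0,-2.5],[0,0,0]],[[0,0,-4],[0,0,0]],[[0,0,-4],[0,0,0]],[[0,0,-4],[0,0,0]],[[0,0,-2],[0,0,0]],[[0,0,0],[0,0,0]]]}}

```text
t: 18.8
tool_pos: [0.4441, -0.1998, 0.423]
tool_rot: [-1.904, -2.497, -0.003]
contact_force: [0.3, 0.9, -3.0]
opening: 0.0471
```

```bash
python3 - <<'E'
from h import *
slot(-.001,.27,-.001)
crop("side","s14",200,120,400,260,4)
E
```

```text
t 18.8 q6 -0.84 open 0.0471 F [ 0.3  0.9 -3. ]
world d cm [16.01 31.92  0.2 ]  in tool now [26.54 23.9  -0.13]  after turn [28.82 21.08 -0.2 ]  turn deg [ 0.03 -0.13  5.82]
```

View pics/s14.png

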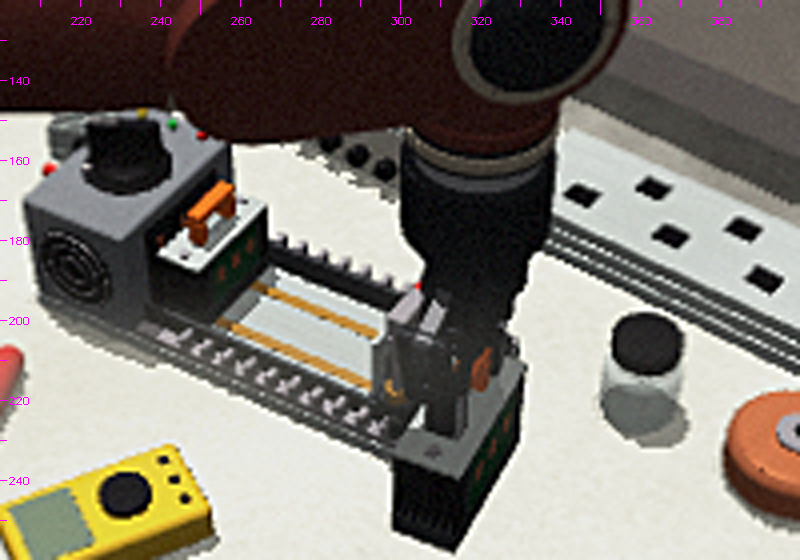

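>>> {"fn": "jog_arm", "kwargs": {"steps": [[[2.5,2.2,-0.2],[0,0,5.3]],[[3.4,2.6,-0.4],[0,0,0.5]],[[3.4,2.6,-0.4],[0,0,0]],[[3.4,2.6,-0.4],[0,0,0]],[[3.4,2.6,-0.3],[0,0,0]],[[3.4,2.6,-0.3],[0,0,0]],[[3.4,2.6,-0.2],[0,0,0]],[[2,1.2,0],[0,0,0]]]}}

```text
t: 19.65
tool_pos: [0.5897, 0.0865, 0.4235]
tool_rot: [-2.027, -2.365, 0.021]
contact_force: [0.2, -0.5, -3.4]
opening: 0.0467
```

```bash
python3 - <<'E'
from h import *
slot(-.001,.2,-.001)
E
```

```text
t 19.6 q6 -0.13 open 0.0467 F [ 0.2 -0.5 -3.4]
world d cm [ 1.45  3.3  -6.85]  in tool now [2.96 2.12 6.82]  after turn [3.01 1.97 6.85]  turn deg [-1.58 -0.67 -0.73]
```

>>> {"fn": "jog_arm", "kwargs": {"steps": [[[1.6,0.8,0.5],[-0.8,-0.3,-0.7]],[[0.8,0.8,0.8],[-0.8,-0.3,0]],[[0.2,0,1.5],[0,0,0]],[[0,0,1.5],[0,0,0]],[[0,0,1.0],[0,0,0]],[[0,0,0],[0,0,0]]]}}

```text
t: 20.25
tool_pos: [0.5991, 0.1172, 0.3536]
tool_rot: [-2.018, -2.39, 0.02]
contact_force: [-0.9, -1.4, -3.4]
opening: 0.047
```

```bash
python3 - <<'E'
from h import *
slot(-.001,.098,-.001)
crop("side","s15",200,100,340,240,5)
E
```

```text
t 20.2 q6 -0.10 open 0.0470 F [-0.9 -1.4 -3.4]
world d cm [  0.51   0.23 -10.06]  in tool now [ 0.12  0.72 10.05]  after turn [ 0.14  0.54 10.06]  turn deg [-1.05 -0.11  0.12]
```

View pics/s15.png

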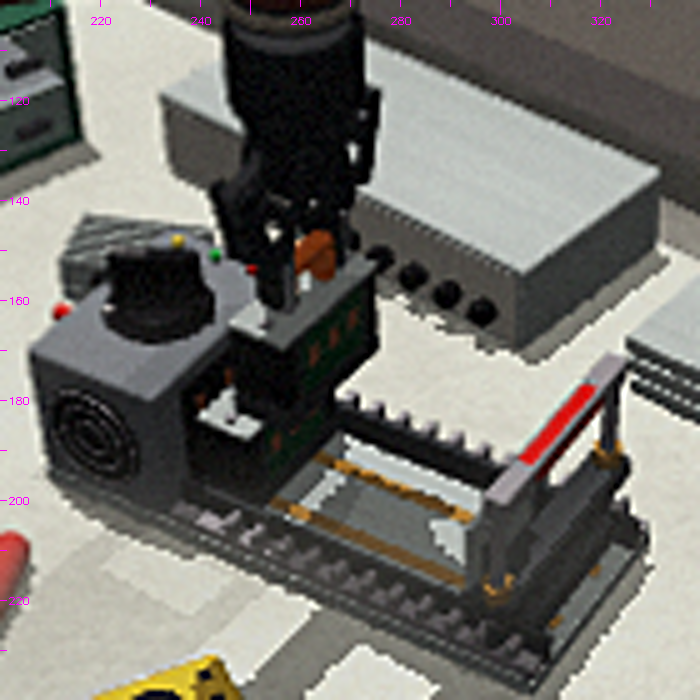

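>>> {"fn": "jog_arm", "kwargs": {"steps": [[[-0.1,0.3,0.5],[-1,0,0]],[[0,0.1,1.5],[0,0,0]],[[0,0,1.5],[0,0,0]],[[0,0,1.5],[0,0,0]],[[0,0,0.5],[0,0,0]],[[0,0,0],[0,0,0]]]}}

```text
t: 20.9
tool_pos: [0.6043, 0.1153, 0.2963]
tool_rot: [2.028, 2.396, 0.007]
contact_force: [-0.3, -0.3, -2.9]
opening: 0.0466
```

```bash
python3 - <<'E'
from h import *
slot(-.003,.098,-.001)
crop("side","s16",200,100,340,240,5)
E
```

```text
t 20.9 q6 -0.10 open 0.0466 F [-0.3 -0.3 -2.9]
world d cm [ 0.02  0.21 -4.33]  in tool now [0.2  0.04 4.33]  after turn [0.21 0.06 4.33]  turn deg [ 0.27 -0.07 -0.02]
```

View pics/s16.png

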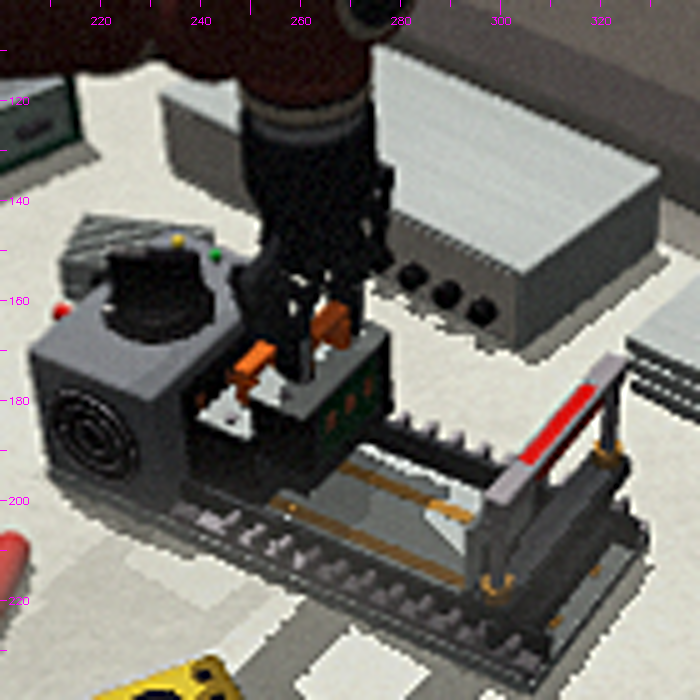

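>>> {"fn": "jog_arm", "kwargs": {"steps": [[[0.1,0,1.2],[0.2,0,0]],[[0,0,1.2],[0,0,0]],[[0,0,1.0],[0,0,0]],[[0,0,0.4],[0,0,0]],[[0,0,0],[0,0,0]]]}}

```text
t: 21.45
tool_pos: [0.6046, 0.1168, 0.2563]
tool_rot: [2.028, 2.398, 0.005]
contact_force: [1.2, -0.1, -3.0]
opening: 0.0466
```

```bash
python3 - <<'E'
from h import *
slot(-.003,.098,-.001)
E
```

```text
t 21.4 q6 -0.10 open 0.0466 F [ 1.2 -0.1 -3. ]
world d cm [-0.01  0.07 -0.33]  in tool now [ 0.07 -0.    0.33]  after turn [0.07 0.   0.33]  turn deg [ 0.17 -0.06  0.  ]
```

>>> {"fn": "jog_arm", "kwargs": {"steps": [[[0,0,0.3],[0,0,0]],[[0,0,0.2],[0,0,0]],[[0,0,0],[0,0,0]]]}}

```text
t: 21.75
tool_pos: [0.6057, 0.1172, 0.2553]
tool_rot: [2.028, 2.397, 0.007]
contact_force: [0.4, -1.1, -3.3]
opening: 0.0469
```

>>> {"fn": "jog_arm", "kwargs": {"steps": [[[0,0,0.2],[0,0,0]],[[0,0,0.2],[0,0,0]],[[0,0,0],[0,0,0]]]}}

```text
t: 22.05
tool_pos: [0.6066, 0.1174, 0.2549]
tool_rot: [2.027, 2.396, 0.01]
contact_force: [0.3, 0.5, -2.5]
opening: 0.0467
```

>>> {"fn": "jog_arm", "kwargs": {"steps": [[[0,0,0],[0,0,0]],[[0,0,0],[0,0,0]],[[0,0,0],[0,0,0]],[[0,0,-1],[0,0,0]],[[0,0,-3],[0,0,0]],[[0,0,-4],[0,0,0]],[[0,0,-4],[0,0,0]],[[0,0,-2],[0,0,0]]], "fingers": 0.6}}

```text
t: 22.85
tool_pos: [0.605, 0.1167, 0.3977]
tool_rot: [2.029, 2.398, 0.005]
contact_force: [0.9, -0.3, 0.4]
opening: 0.0683
```

```bash
python3 - <<'E'
from h import *
import json
im=look("17"); crop("side","s17",200,100,340,240,5,im["side"])
r=json.load(open("mods.json"))
m=modules(im,{k:r[k] for k in "BD"})
for k,g in dict(A=[.602,.164,.17],C=[.606,.117,.17]).items(): print(k,local(modules({"side":im["side"]},{k:g},.012)[k]))
c=m["B"]
goto([c[0],c[1],.2],c[2])
E
```

```text
B [ 0.5818 -0.3737  0.1685] deg 9.7 ['top', 'side'] [ 0.5  0.2  0.1 -0.3 -0.4 -0.1]
D [ 0.437  -0.3591 -0.1746] deg -10.0 ['top', 'side'] [ 0.5  0.  -0.1 -0.4 -0.3  0.2]
A [0.6032 0.1648 0.1425] deg 8.2 ['side'] [-0. -0. -0.]
A [ 0.0055  0.0439 -0.024 ]
C [0.608  0.1178 0.1461] deg 8.4 ['side'] [0. 0. 0.]
C [ 0.0025 -0.0033 -0.0204]
t 22.9 q6 -0.10 open 0.0680 F [ 1.3 -0.   0.6]
world d cm [ -2.36 -49.05  -4.36]  in tool now [-47.99 -10.47   4.21]  after turn [-47.96 -10.55   4.36]  turn deg [ 0.34 -0.1  -0.12]
```

View pics/s17.png

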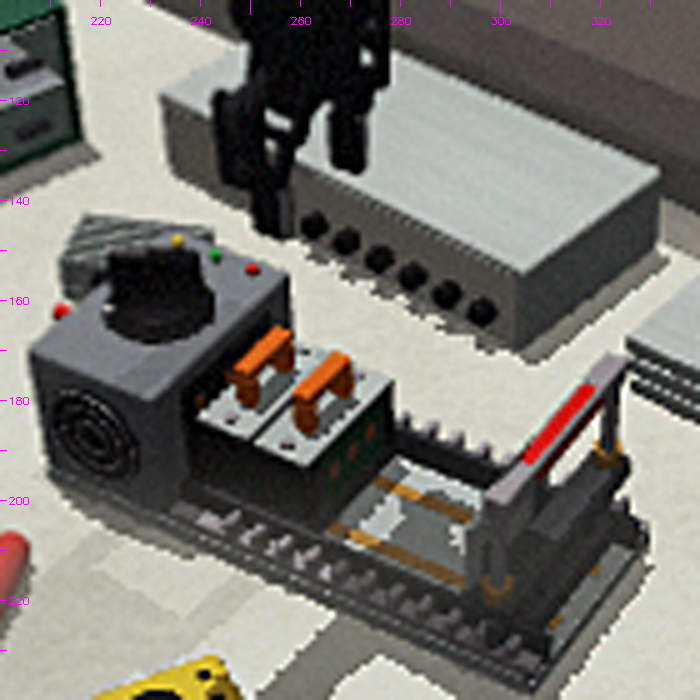

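>>> {"fn": "jog_arm", "kwargs": {"steps": [[[-4,-0.9,0],[0,0,0]],[[-4.7,-1.1,0],[0,0,0]],[[-4.7,-1.1,0],[0,0,0]],[[-4.7,-1.1,0],[0,0,0]],[[-4.7,-1.1,0],[0,0,0]],[[-4.7,-1.1,0],[0,0,0]],[[-4.7,-1.1,0.2],[0,0,0]],[[-4.7,-1.1,0.2],[0,0,0]]], "fingers": 1}}

```text
t: 23.75
tool_pos: [0.5807, -0.2677, 0.3852]
tool_rot: [-2.011, -2.406, -0.009]
contact_force: [0.4, 1.4, 0.1]
opening: 0.0852
```

```bash
python3 - <<'E'
from h import *
import json
r=json.load(open("mods.json")); c=r["B"]
goto([c[0],c[1],.14],c[2])
E
```

```text
t 23.8 q6 -0.73 open 0.0852 F [0.4 1.4 0.1]
world d cm [  0.11 -10.6   -9.02]  in tool now [-10.52  -1.78   8.94]  after turn [-10.47  -1.67   9.02]  turn deg [ 0.04 -0.45  0.57]
```

>>> {"fn": "jog_arm", "kwargs": {"steps": [[[-3,-0.5,1.5],[0,-0.4,0.5]],[[-3,-0.5,2],[0,0,0]],[[-2.8,-0.5,2],[0,0,0]],[[-0.6,0,2],[0,0,0]],[[0,0,0.5],[0,0,0]],[[0,0,0],[0,0,0]]]}}

```text
t: 24.35
tool_pos: [0.5774, -0.373, 0.2941]
tool_rot: [-2.032, -2.384, 0.0]
contact_force: [0.1, 0.8, -0.2]
opening: 0.0854
```

```bash
python3 - <<'E'
from h import *
import json
r=json.load(open("mods.json")); c=r["B"]
m=modules({"side":ctrl.get_image("side")},{"B":c})
goto([c[0],c[1],.086],c[2])
E
```

```text
B [ 0.5781 -0.3766  0.0963] deg 5.5 ['side'] [ 0. -0. -0.]
t 24.4 q6 -0.84 open 0.0858 F [-1.5 -0.3  0.1]
world d cm [ 0.44 -0.1  -5.33]  in tool now [-0.2   0.45  5.33]  after turn [-0.17  0.42  5.33]  turn deg [-0.35 -0.39 -0.5 ]
```

```bash
python3 - <<'E'
from h import *
im=look("18"); crop("side","s18",320,180,460,300,5,im["side"]); crop("top","t18",340,180,460,300,5,im["top"])
E
```

```text
(no output)
```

View pics/s18.png

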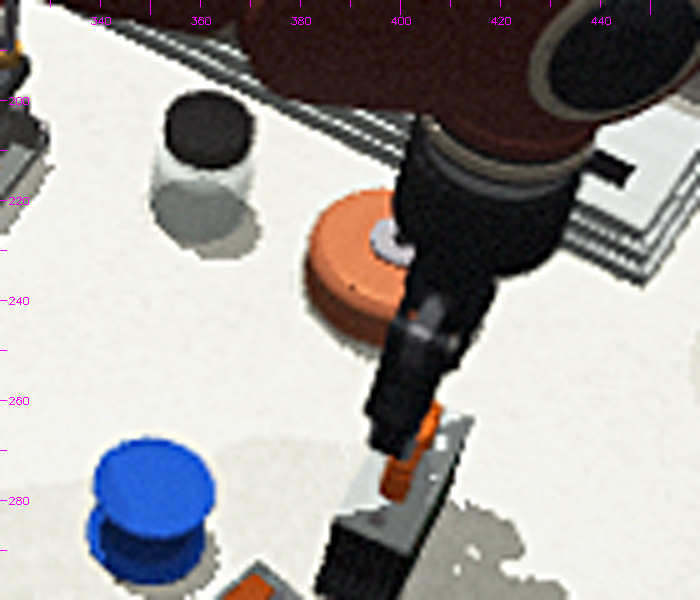

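Module B's near corner is where it was, at about (384,285), and a finger partly hides the handle. The offset fit comes from that occlusion, so I'll keep the earlier pose.

>>> {"fn": "jog_arm", "kwargs": {"steps": [[[-0.1,0.4,1.5],[-0.3,-0.3,-0.4]],[[0,0,1.5],[0,0,0]],[[0,0,1.2],[0,0,0]],[[0,0,0.5],[0,0,0]],[[0,0,0],[0,0,0]]]}}

```text
t: 25.0
tool_pos: [0.5841, -0.3711, 0.2488]
tool_rot: [2.018, 2.398, 0.001]
contact_force: [0.2, -0.1, 0.4]
opening: 0.0852
```

```bash
python3 - <<'E'
from h import *
import json
r=json.load(open("mods.json")); c=r["B"]
goto([c[0],c[1],.086],c[2])
E
```

```text
t 25.0 q6 -0.85 open 0.0852 F [ 0.2 -0.1  0.4]
world d cm [-0.23 -0.26 -0.78]  in tool now [-0.22 -0.27  0.78]  after turn [-0.22 -0.27  0.78]  turn deg [0.32 0.29 0.17]
```

>>> {"fn": "jog_arm", "kwargs": {"steps": [[[-0.2,-0.2,0.7],[0.2,0.2,0.1]],[[0,0,0.3],[0,0,0]],[[0,0,0],[0,0,0]],[[0,0,0],[0,0,0]],[[0,0,0],[0,0,0]],[[0,0,0],[0,0,0]]], "fingers": -1}}

```text
t: 25.6
tool_pos: [0.5823, -0.374, 0.2383]
tool_rot: [2.024, 2.399, 0.001]
contact_force: [-1.1, 0.4, -1.4]
opening: 0.0471
```

>>> {"fn": "jog_arm", "kwargs": {"steps": [[[0,0,-1],[0,0,0]],[[0,0,-2.5],[0,0,0]],[[0,0,-4],[0,0,0]],[[0,0,-4],[0,0,0]],[[0,0,-4],[0,0,0]],[[0,0,-2],[0,0,0]],[[0,0,0],[0,0,0]]]}}

```text
t: 26.3
tool_pos: [0.5809, -0.3728, 0.4182]
tool_rot: [-2.022, -2.397, 0.0]
contact_force: [0.8, 0.1, -3.1]
opening: 0.047
```

```bash
python3 - <<'E'
from h import *
slot(-.048,.27,-.002)
crop("side","s19",280,120,460,260,4)
E
```

```text
t 26.3 q6 -0.85 open 0.0470 F [ 0.8  0.1 -3.1]
world d cm [ 3.   44.57  0.68]  in tool now [43.43 10.47 -0.53]  after turn [43.46 10.35 -0.68]  turn deg [-0.22 -0.25  0.16]
```

View pics/s19.png

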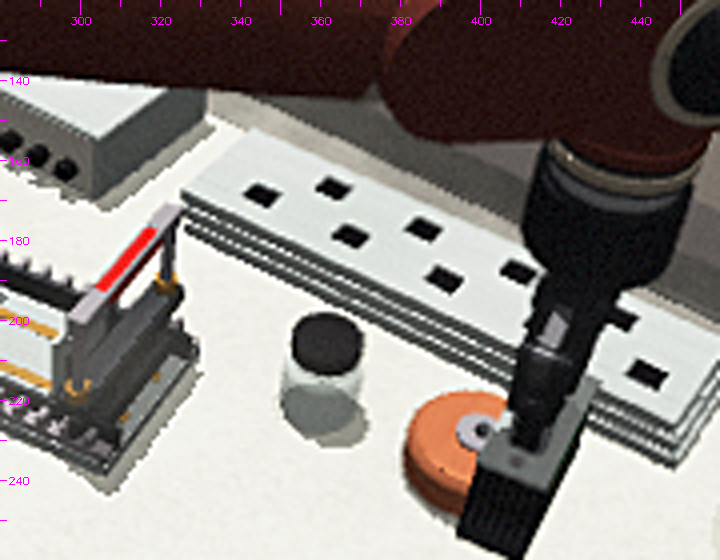

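>>> {"fn": "jog_arm", "kwargs": {"steps": [[[3.5,0.8,-0.3],[0,0,0]],[[4.5,1.1,-0.3],[0,0,0]],[[4.5,1.1,-0.3],[0,0,0]],[[4.5,1.1,-0.3],[0,0,0]],[[4.5,1.1,-0.3],[0,0,0]],[[4.5,1.1,-0.3],[0,0,0]],[[4.5,1.1,-0.3],[0,0,0]],[[4.0,1.0,-0.3],[0,0,0]]]}}

```text
t: 27.15
tool_pos: [0.6034, -0.011, 0.4219]
tool_rot: [-2.016, -2.363, 0.017]
contact_force: [-0.3, -0.4, -2.4]
opening: 0.0472
```

```bash
python3 - <<'E'
from h import *
slot(-.048,.2,-.002)
E
```

```text
t 27.1 q6 -0.30 open 0.0472 F [-0.3 -0.4 -2.4]
world d cm [ 0.76  8.39 -6.69]  in tool now [8.04 2.28 6.78]  after turn [8.15 2.14 6.69]  turn deg [-1.78 -1.13 -0.48]
```

>>> {"fn": "jog_arm", "kwargs": {"steps": [[[3,0.8,-0.3],[-0.9,-0.5,-0.4]],[[3,0.8,0],[-0.8,-0.5,0]],[[1,0.2,0.6],[0,0,0]],[[0,0,1.5],[0,0,0]],[[0,0,1.5],[0,0,0]],[[0,0,1],[0,0,0]],[[0,0,0],[0,0,0]]]}}

```text
t: 27.85
tool_pos: [0.6057, 0.067, 0.3609]
tool_rot: [-2.012, -2.388, 0.021]
contact_force: [0.4, -0.1, -3.0]
opening: 0.0475
```

```bash
python3 - <<'E'
from h import *
slot(-.048,.098,-.002)
crop("side","s20",200,100,340,240,5)
E
```

```text
t 27.9 q6 -0.18 open 0.0475 F [ 0.4 -0.1 -3. ]
world d cm [  0.52   0.59 -10.79]  in tool now [ 0.43  0.86 10.77]  after turn [ 0.5   0.62 10.79]  turn deg [-1.31 -0.33  0.23]
```

View pics/s20.png

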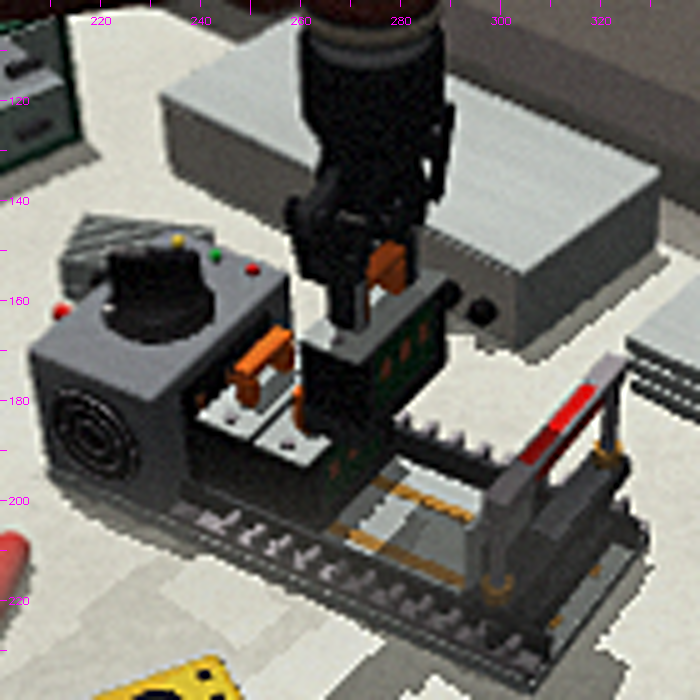

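>>> {"fn": "jog_arm", "kwargs": {"steps": [[[0.2,0.3,0.8],[-1.2,-0.3,0.2]],[[0.1,0.1,1.5],[0,0,0]],[[0,0,1.5],[0,0,0]],[[0,0,1.0],[0,0,0]],[[0,0,0],[0,0,0]]]}}

```text
t: 28.4
tool_pos: [0.61, 0.0676, 0.3116]
tool_rot: [2.033, 2.394, 0.0]
contact_force: [-1.5, -0.4, -2.4]
opening: 0.0472
```

```bash
python3 - <<'E'
from h import *
slot(-.048,.098,-.002)
crop("side","s21",200,100,340,240,5)
E
```

```text
t 28.4 q6 -0.17 open 0.0472 F [-1.5 -0.4 -2.4]
world d cm [ 0.1   0.54 -5.86]  in tool now [0.52 0.18 5.86]  after turn [0.51 0.19 5.86]  turn deg [ 0.03  0.03 -0.23]
```

View pics/s21.png

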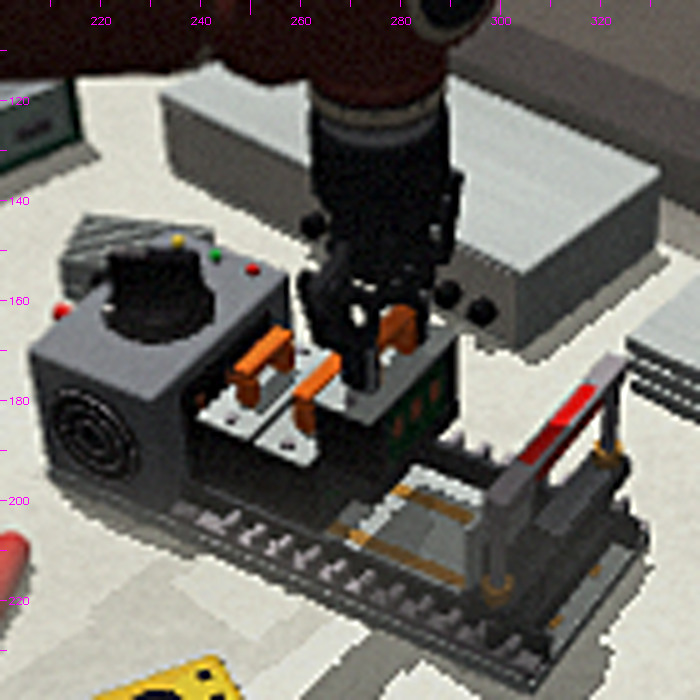

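>>> {"fn": "jog_arm", "kwargs": {"steps": [[[0.2,0.1,1.2],[0,0,-0.2]],[[0.1,0,1.5],[0,0,0]],[[0,0,1.5],[0,0,0]],[[0,0,0.9],[0,0,0]],[[0,0,0],[0,0,0]]]}}

```text
t: 28.95
tool_pos: [0.6112, 0.0712, 0.2578]
tool_rot: [2.027, 2.397, 0.003]
contact_force: [0.2, -0.1, -3.2]
opening: 0.0474
```

```bash
python3 - <<'E'
from h import *
slot(-.048,.0955,-.002)
E
```

```text
t 28.9 q6 -0.17 open 0.0474 F [ 0.2 -0.1 -3.2]
world d cm [-0.02  0.18 -0.73]  in tool now [0.18 0.01 0.73]  after turn [0.18 0.01 0.73]  turn deg [0.17 0.05 0.02]
```

>>> {"fn": "jog_arm", "kwargs": {"steps": [[[0.1,0,0.5],[0,0,0]],[[0,0,0.3],[0,0,0]],[[0,0,0.2],[0,0,0]],[[0,0,0],[0,0,0]]]}}

```text
t: 29.35
tool_pos: [0.612, 0.0721, 0.2513]
tool_rot: [2.026, 2.397, 0.002]
contact_force: [-1.2, -0.2, -2.5]
opening: 0.0471
```

>>> {"fn": "jog_arm", "kwargs": {"steps": [[[0,0,0.2],[0,0,0]],[[0,0,0.1],[0,0,0]],[[0,0,0],[0,0,0]]]}}

```text
t: 29.65
tool_pos: [0.6127, 0.0721, 0.2504]
tool_rot: [2.024, 2.395, 0.004]
contact_force: [0.2, 0.4, -2.6]
opening: 0.0477
```

>>> {"fn": "jog_arm", "kwargs": {"steps": [[[0,0,0],[0,0,0]],[[0,0,0],[0,0,0]],[[0,0,0],[0,0,0]],[[0,0,-1],[0,0,0]],[[0,0,-3],[0,0,0]],[[0,0,-4],[0,0,0]],[[0,0,-4],[0,0,0]],[[0,0,-2],[0,0,0]]], "fingers": 0.6}}

```text
t: 30.45
tool_pos: [0.611, 0.0723, 0.3929]
tool_rot: [2.027, 2.397, 0.001]
contact_force: [0.5, -0.2, 0.4]
opening: 0.0684
```

```bash
python3 - <<'E'
from h import *
import json
im=look("22"); crop("side","s22",200,100,340,240,5,im["side"])
r=json.load(open("mods.json"))
m=modules(im,{k:r[k] for k in "D"})
for k,g in dict(A=[.602,.164,.17],C=[.606,.117,.17],B=[.611,.072,.17]).items(): print(k,local(modules({"side":im["side"]},{k:g},.012,False)[k]))
c=m["D"]
goto([c[0],c[1],.2],c[2])
E
```

```text
D [ 0.4371 -0.359  -0.1672] deg -9.6 ['top', 'side'] [ 0.6  0.1 -0.1 -0.4 -0.4  0.1]
A [ 0.0053  0.0439 -0.0332]
C [ 0.0029 -0.0027 -0.0256]
B [ 0.0003 -0.0506  0.0203]
t 30.6 q6 -0.17 open 0.0682 F [-0.3 -0.6  0.4]
world d cm [-17.44 -43.13  -3.88]  in tool now [-39.62 -24.39   3.83]  after turn [-45.43 -10.01   3.88]  turn deg [ 0.32  0.07 19.16]
```

View pics/s22.png

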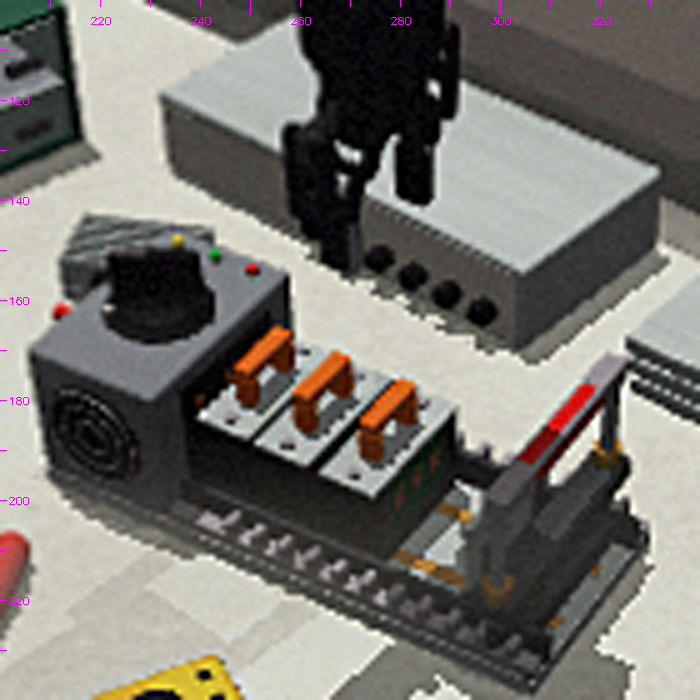

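>>> {"fn": "jog_arm", "kwargs": {"steps": [[[-3.5,-2.1,0],[0.2,0,7]],[[-4.2,-2.0,0],[0,0,7]],[[-4.5,-1.4,0],[0,0,5]],[[-4.6,-1.0,0],[0,0,0]],[[-4.6,-1.0,0],[0,0,0]],[[-4.6,-1.0,0.2],[0,0,0]],[[-4.6,-1.0,0.2],[0,0,0]],[[-4.6,-1.0,0.2],[0,0,0]]], "fingers": 1}}

```text
t: 31.35
tool_pos: [0.4665, -0.2759, 0.3806]
tool_rot: [-2.396, -2.027, 0.0]
contact_force: [0.5, -0.5, 0.0]
opening: 0.0855
```

```bash
python3 - <<'E'
from h import *
import json
r=json.load(open("mods.json")); c=r["D"]
goto([c[0],c[1],.14],c[2])
E
```

```text
t 31.4 q6 -0.50 open 0.0855 F [ 0.5 -0.5  0. ]
world d cm [-2.94 -8.32 -8.56]  in tool now [-8.71 -1.5   8.55]  after turn [-8.71 -1.45  8.56]  turn deg [-0.15 -0.12  0.46]
```

>>> {"fn": "jog_arm", "kwargs": {"steps": [[[-2.6,-0.4,1.5],[0,0,0.4]],[[-2.6,-0.4,2],[0,0,0]],[[-2.2,-0.3,2],[0,0,0]],[[-0.4,0,2],[0,0,0]],[[0,0,0.5],[0,0,0]],[[0,0,0],[0,0,0]]]}}

```text
t: 31.95
tool_pos: [0.4355, -0.3579, 0.2919]
tool_rot: [-2.409, -2.001, 0.002]
contact_force: [0.0, 0.5, 0.7]
opening: 0.0853
```

```bash
python3 - <<'E'
from h import *
import json
r=json.load(open("mods.json")); c=r["D"]
goto([c[0],c[1],.086],c[2])
crop("side","s23",300,200,440,340,4)
E
```

```text
t 31.9 q6 -0.64 open 0.0853 F [0.  0.5 0.7]
world d cm [ 0.16 -0.12 -5.09]  in tool now [-0.12  0.22  5.08]  after turn [-0.09  0.17  5.09]  turn deg [-0.5  -0.32 -0.56]
```

View pics/s23.png

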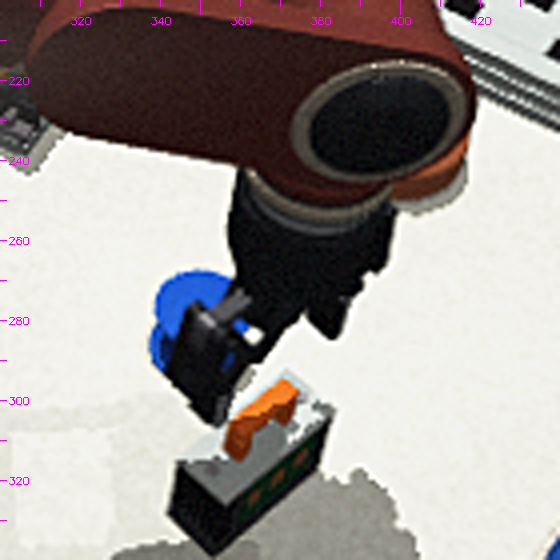

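>>> {"fn": "jog_arm", "kwargs": {"steps": [[[-0.1,0.2,1.5],[-0.4,-0.3,-0.5]],[[0,0,1.5],[0,0,0]],[[0,0,1.2],[0,0,0]],[[0,0,0.5],[0,0,0]],[[0,0,0],[0,0,0]]]}}

```text
t: 32.5
tool_pos: [0.4394, -0.3577, 0.2468]
tool_rot: [2.4, 2.02, -0.0]
contact_force: [-1.0, -0.0, 0.2]
opening: 0.086
```

```bash
python3 - <<'E'
from h import *
import json
r=json.load(open("mods.json")); c=r["D"]
goto([c[0],c[1],.086],c[2])
E
```

```text
t 32.5 q6 -0.64 open 0.0860 F [-1.  -0.   0.2]
world d cm [-0.24 -0.14 -0.58]  in tool now [-0.18 -0.22  0.58]  after turn [-0.18 -0.21  0.58]  turn deg [0.21 0.2  0.18]
```

>>> {"fn": "jog_arm", "kwargs": {"steps": [[[-0.2,-0.2,0.5],[0.2,0.2,0.1]],[[0,0,0.2],[0,0,0]],[[0,0,0],[0,0,0]],[[0,0,0],[0,0,0]],[[0,0,0],[0,0,0]],[[0,0,0],[0,0,0]]], "fingers": -1}}

```text
t: 33.1
tool_pos: [0.4372, -0.3598, 0.2407]
tool_rot: [2.405, 2.02, 0.0]
contact_force: [-0.3, 0.1, -1.5]
opening: 0.0466
```

>>> {"fn": "jog_arm", "kwargs": {"steps": [[[0,0,-1],[0,0,0]],[[0,0,-2.5],[0,0,0]],[[0,0,-4],[0,0,0]],[[0,0,-4],[0,0,0]],[[0,0,-4],[0,0,0]],[[0,0,-2],[0,0,0]],[[0,0,0],[0,0,0]]]}}

```text
t: 33.8
tool_pos: [0.4357, -0.3581, 0.4187]
tool_rot: [-2.397, -2.014, 0.001]
contact_force: [-0.4, -0.7, -2.9]
opening: 0.0472
```

```bash
python3 - <<'E'
from h import *
slot(-.098,.27,-.002)
crop("side","s24",200,120,400,320,3)
E
```

```text
t 33.8 q6 -0.65 open 0.0472 F [-0.4 -0.7 -2.9]
world d cm [18.36 38.17  0.63]  in tool now [40.77 11.49 -0.46]  after turn [34.6  24.43 -0.63]  turn deg [ -0.44  -0.46 -19.47]
```

View pics/s24.png

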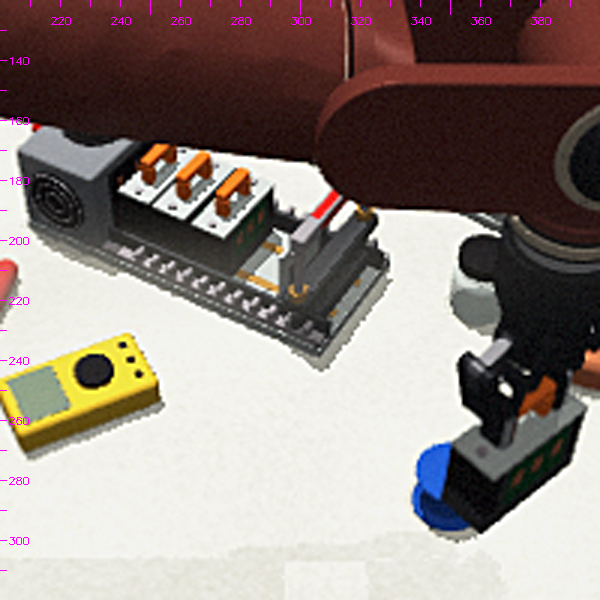

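>>> {"fn": "jog_arm", "kwargs": {"steps": [[[3.2,0.9,-0.4],[-0.2,-0.2,-7]],[[4,1.6,-0.4],[-0.2,-0.2,-7]],[[4,2.4,-0.4],[0,0,-5]],[[3.8,2.6,-0.4],[0,0,0]],[[3.8,2.6,-0.4],[0,0,0]],[[3.8,2.6,-0.4],[0,0,0]],[[3.8,2.6,-0.3],[0,0,0]],[[3.0,2.0,-0.3],[0,0,0]]]}}

```text
t: 34.65
tool_pos: [0.5809, -0.0387, 0.426]
tool_rot: [-2.014, -2.368, 0.014]
contact_force: [-0.2, -0.8, -3.6]
opening: 0.0472
```

```bash
python3 - <<'E'
from h import *
slot(-.098,.2,-.002)
E
```

```text
t 34.6 q6 -0.36 open 0.0472 F [-0.2 -0.8 -3.6]
world d cm [ 3.84  6.23 -7.1 ]  in tool now [5.4  4.99 7.07]  after turn [5.51 4.82 7.1 ]  turn deg [-1.63 -1.09 -0.28]
```

>>> {"fn": "jog_arm", "kwargs": {"steps": [[[2.0,1.8,-0.3],[-0.8,-0.5,-0.2]],[[2.0,1.8,0],[-0.8,-0.5,0]],[[0.6,0.5,0],[0,0,0]],[[0,0,0.5],[0,0,0]],[[0,0,0],[0,0,0]]]}}

```text
t: 35.15
tool_pos: [0.6136, 0.0207, 0.4093]
tool_rot: [-2.01, -2.39, 0.017]
contact_force: [-0.7, 0.5, -4.7]
opening: 0.047
```

```bash
python3 - <<'E'
from h import *
slot(-.098,.098,-.002)
crop("side","s25",200,100,340,240,5)
E
```

```text
t 35.1 q6 -0.26 open 0.0470 F [-0.7  0.5 -4.7]
world d cm [  0.57   0.29 -15.63]  in tool now [ 0.07  0.92 15.62]  after turn [ 0.19  0.61 15.63]  turn deg [-1.16 -0.42  0.36]
```

View pics/s25.png

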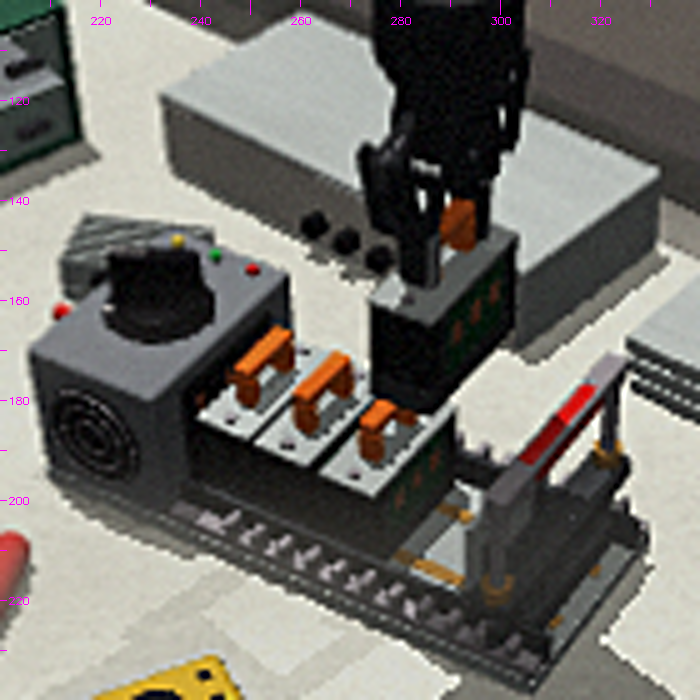

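>>> {"fn": "jog_arm", "kwargs": {"steps": [[[0,0.3,1.0],[-1.1,-0.4,0.3]],[[0,0.1,1.8],[0,0,0]],[[0,0,2],[0,0,0]],[[0,0,2],[0,0,0]],[[0,0,2],[0,0,0]],[[0,0,1],[0,0,0]],[[0,0,0],[0,0,0]]]}}

```text
t: 35.9
tool_pos: [0.6149, 0.0127, 0.3083]
tool_rot: [2.042, 2.387, -0.004]
contact_force: [0.1, 0.0, -3.8]
opening: 0.0469
```

```bash
python3 - <<'E'
from h import *
slot(-.098,.098,-.002)
crop("side","s26",200,100,340,240,5)
E
```

```text
t 35.9 q6 -0.25 open 0.0469 F [ 0.1  0.  -3.8]
world d cm [ 0.44  1.09 -5.53]  in tool now [1.02 0.61 5.52]  after turn [1.   0.61 5.53]  turn deg [-0.09  0.12 -0.62]
```

View pics/s26.png

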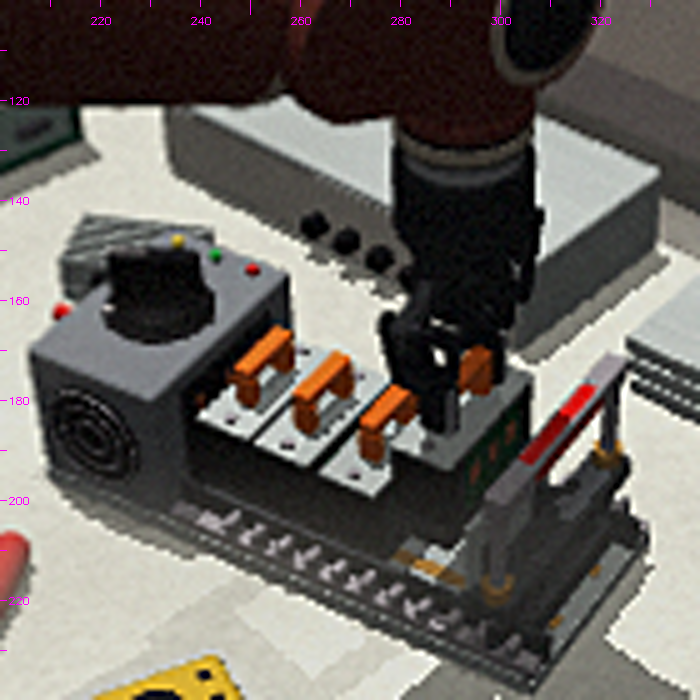

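>>> {"fn": "jog_arm", "kwargs": {"steps": [[[0.6,0.4,0],[0,0,-0.5]],[[0.2,0.1,0.2],[0,0,0]],[[0,0,1.0],[0,0,0]],[[0,0,1.2],[0,0,0]],[[0,0,0.5],[0,0,0]],[[0,0,0],[0,0,0]]]}}

```text
t: 36.55
tool_pos: [0.6207, 0.0219, 0.2825]
tool_rot: [2.026, 2.391, 0.004]
contact_force: [-0.2, -0.4, -4.2]
opening: 0.0472
```

```bash
python3 - <<'E'
from h import *
slot(-.098,.098,-.002)
E
```

```text
t 36.5 q6 -0.25 open 0.0472 F [-0.2 -0.4 -4.2]
world d cm [-0.14  0.17 -2.95]  in tool now [ 0.21 -0.13  2.95]  after turn [ 0.19 -0.11  2.95]  turn deg [ 0.39  0.25 -0.08]
```

>>> {"fn": "jog_arm", "kwargs": {"steps": [[[0.2,-0.1,0.9],[0.3,0.2,0]],[[0,0,0.9],[0,0,0]],[[0,0,0.7],[0,0,0]],[[0,0,0.3],[0,0,0]],[[0,0,0],[0,0,0]]]}}

```text
t: 37.05
tool_pos: [0.6196, 0.0236, 0.2528]
tool_rot: [2.03, 2.396, -0.0]
contact_force: [-0.8, -0.7, -0.7]
opening: 0.0469
```

```bash
python3 - <<'E'
from h import *
slot(-.098,.098,-.002)
crop("side","s27",200,100,340,240,5)
E
```

```text
t 37.0 q6 -0.25 open 0.0469 F [-0.8 -0.7 -0.7]
world d cm [-0.03  0.    0.02]  in tool now [ 0.01 -0.03 -0.02]  after turn [ 0.01 -0.03 -0.02]  turn deg [ 0.05  0.07 -0.07]
```

View pics/s27.png

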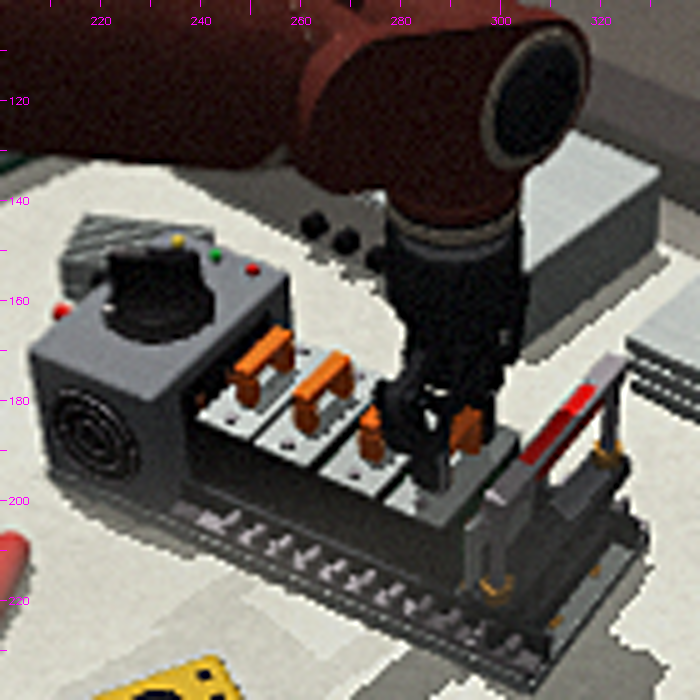

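>>> {"fn": "jog_arm", "kwargs": {"steps": [[[0,0,0],[0,0,0]],[[0,0,0],[0,0,0]],[[0,0,0],[0,0,0]],[[0,0,-1],[0,0,0]],[[0,0,-3],[0,0,0]],[[0,0,-4],[0,0,0]],[[0,0,-4],[0,0,0]],[[0,0,-2],[0,0,0]]], "fingers": 0.6}}

```text
t: 37.9
tool_pos: [0.6192, 0.0238, 0.4]
tool_rot: [2.029, 2.395, 0.001]
contact_force: [0.6, 0.4, 1.0]
opening: 0.0683
```

>>> {"fn": "jog_arm", "kwargs": {"steps": [[[0,0,0],[0,0,-8.5]],[[0,0,0],[0,0,-8.5]],[[0,0,0],[0,0,-8.5]],[[0,0,0],[0,0,-8.5]],[[0,0,0],[0,0,-8.5]],[[0,0,0],[0,0,-8.5]],[[0,0,0],[0,0,-8.5]],[[0,0,0],[0,0,-8.5]]], "fingers": 0.2}}

```text
t: 38.7
tool_pos: [0.62, 0.0239, 0.4199]
tool_rot: [0.313, 3.097, -0.0]
contact_force: [-0.1, -0.7, 0.2]
opening: 0.0516
```

>>> {"fn": "jog_arm", "kwargs": {"steps": [[[0,0,0],[0,0,-8.5]],[[0,0,0],[0,0,-8.5]],[[0,0,0],[0,0,-4]],[[0,0,0],[0,0,0]]]}}

```text
t: 39.1
tool_pos: [0.6198, 0.024, 0.4256]
tool_rot: [-0.268, 3.095, -0.01]
contact_force: [-0.2, -0.4, 0.2]
opening: 0.0513
```

```bash
python3 - <<'E'
from h import *
goto([.6313,-.0433,.18],FR[2]+np.pi/2)
im=look("28"); crop("side","s28",200,100,340,240,5,im["side"])
for k,g in dict(A=[.602,.164,.17],C=[.606,.117,.17],B=[.611,.072,.17],D=[.62,.0236,.17]).items(): print(k,local(modules({"side":im["side"]},{k:g},.012,False)[k]))
E
```

```text
t 39.1 q6 -1.82 open 0.0513 F [-0.2 -0.4  0.2]
world d cm [ 1.15 -6.73 -9.06]  in tool now [ 0.33 -6.74  9.12]  after turn [-0.02 -6.83  9.06]  turn deg [-0.54  1.96  0.35]
A [ 0.0051  0.0438 -0.0236]
C [ 0.0025 -0.0033 -0.0204]
B [ 0.0003 -0.0506  0.0203]
D [-0.0024 -0.0994 -0.0177]
```

View pics/s28.png

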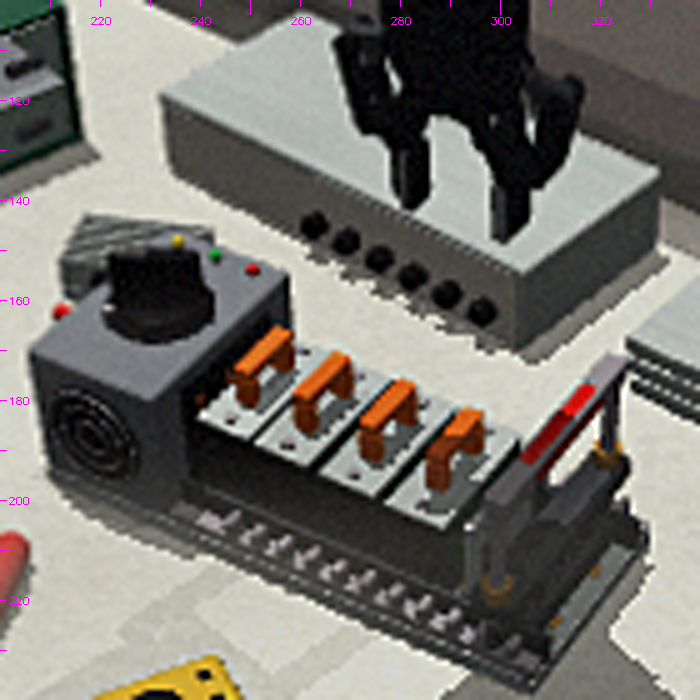

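>>> {"fn": "jog_arm", "kwargs": {"steps": [[[0.2,-3,1.5],[-0.5,1.8,0.3]],[[0.1,-3,2],[0,0,0]],[[0,-0.6,2],[0,0,0]],[[0,0,1],[0,0,0]],[[0,0,0],[0,0,0]]]}}

```text
t: 39.7
tool_pos: [0.6293, -0.0431, 0.3623]
tool_rot: [-0.252, 3.124, -0.002]
contact_force: [-0.3, 0.3, -0.0]
opening: 0.0513
```

```bash
python3 - <<'E'
from h import *
goto([.6313,-.0433,.138],FR[2]+np.pi/2)
E
```

```text
t 39.7 q6 -1.92 open 0.0513 F [-0.3  0.3 -0. ]
world d cm [ 0.2  -0.02 -6.93]  in tool now [-0.14 -0.04  6.94]  after turn [-0.19 -0.06  6.93]  turn deg [-0.09  0.42 -0.33]
```

>>> {"fn": "jog_arm", "kwargs": {"steps": [[[-0.1,0,1.8],[0,0.4,-0.3]],[[0,0,1.8],[0,0,0]],[[0,0,1.8],[0,0,0]],[[0,0,0.7],[0,0,0]],[[0,0,0],[0,0,0]]]}}

```text
t: 40.2
tool_pos: [0.6314, -0.04, 0.3007]
tool_rot: [-0.265, 3.126, -0.004]
contact_force: [0.1, -0.6, 0.5]
opening: 0.0515
```

```bash
python3 - <<'E'
from h import *
goto([.6313,-.0433,.138],FR[2]+np.pi/2)
E
```

```text
t 40.2 q6 -1.92 open 0.0515 F [ 0.1 -0.6  0.5]
world d cm [-0.01 -0.33 -0.77]  in tool now [ 0.07 -0.32  0.77]  after turn [ 0.06 -0.32  0.77]  turn deg [-0.16  0.23  0.16]
```

>>> {"fn": "jog_arm", "kwargs": {"steps": [[[0,-0.3,0.6],[0,0,0]],[[0,0,0.2],[0,0,0]],[[0,0,0],[0,0,0]],[[0,0,0],[0,0,0]],[[0,0,0],[0,0,0]],[[0,0,0],[0,0,0]]], "fingers": -1, "grip_force": 80}}

```text
t: 40.8
tool_pos: [0.6326, -0.0428, 0.2942]
tool_rot: [-0.264, 3.123, -0.004]
contact_force: [-0.3, -0.9, -1.2]
opening: 0.0144
```

```bash
python3 - <<'E'
from h import *
goto([.6313,-.0433,.138],FR[2]+np.pi/2)
crop("side","s29",240,120,360,240,5)
E
```

```text
t 40.8 q6 -1.92 open 0.0144 F [-0.3 -0.9 -1.2]
world d cm [-0.13 -0.05 -0.12]  in tool now [ 0.13 -0.03  0.12]  after turn [ 0.13 -0.03  0.12]  turn deg [-0.19  0.4   0.14]
```

View pics/s29.png

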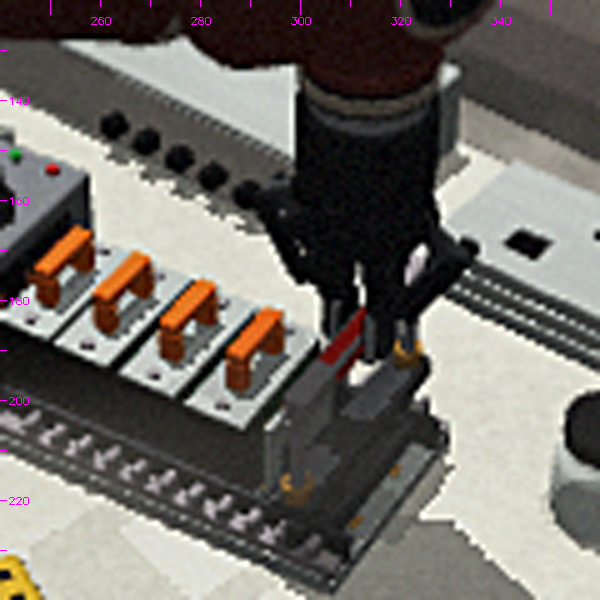

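>>> {"fn": "jog_arm", "kwargs": {"steps": [[[0,0,-0.6],[0,0,0]],[[0,0,-0.7],[0,0,0]],[[0,0,-0.7],[0,0,0]],[[0,0,-0.2],[0,0,0]],[[0,0,0],[0,0,0]]]}}

```text
t: 41.35
tool_pos: [0.6322, -0.0425, 0.3115]
tool_rot: [-0.264, 3.122, -0.002]
contact_force: [5.9, -0.4, -9.9]
opening: 0.0142
```

>>> {"fn": "jog_arm", "kwargs": {"steps": [[[0,0.7,-0.1],[0,0,0]],[[0,0.8,-0.1],[0,0,0]],[[0,0.8,-0.1],[0,0,0]],[[0,0.4,0],[0,0,0]],[[0,0,-0.1],[0,0,0]]]}}

```text
t: 41.85
tool_pos: [0.6277, -0.0168, 0.3121]
tool_rot: [-0.263, 3.12, -0.011]
contact_force: [5.0, 1.5, -10.4]
opening: 0.0141
```

```bash
python3 - <<'E'
from h import *
goto([.6322,-.0425,.1545],FR[2]+np.pi/2)
crop("side","s30",220,120,340,240,5)
E
```

```text
t 41.9 q6 -1.88 open 0.0141 F [  5.    1.5 -10.4]
world d cm [ 0.45 -2.57 -0.26]  in tool now [-0.01 -2.6   0.28]  after turn [-0.02 -2.6   0.26]  turn deg [-0.44  0.56  0.09]
```

View pics/s30.png

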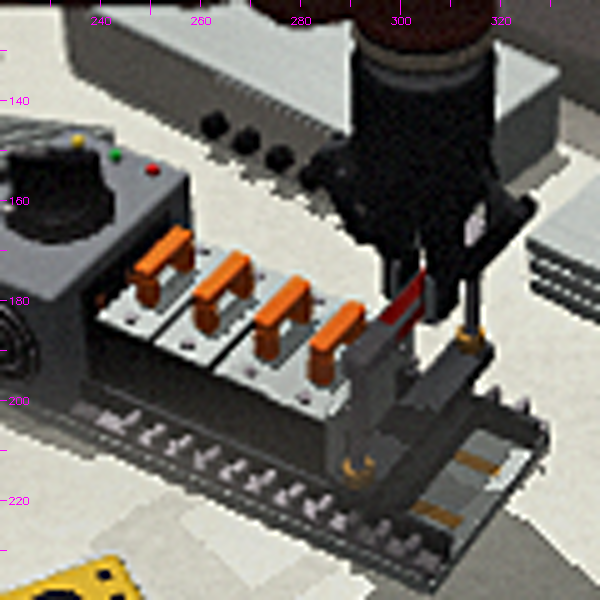

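>>> {"fn": "jog_arm", "kwargs": {"steps": [[[0,0.5,0],[0,0,0]],[[0,0.5,-0.1],[0,0,0]],[[0,0.2,-0.1],[0,0,0]],[[0,0,0],[0,0,0]]]}}

```text
t: 42.3
tool_pos: [0.626, -0.0083, 0.3117]
tool_rot: [-0.26, 3.118, -0.025]
contact_force: [5.6, 0.2, -8.4]
opening: 0.0142
```

```bash
python3 - <<'E'
from h import *
goto([.6322,-.0425,.1545],FR[2]+np.pi/2)
im=look("31"); crop("side","s31",220,120,340,240,5,im["side"])
for k,g in dict(A=[.602,.164,.17],C=[.606,.120,.17],B=[.611,.077,.17],D=[.62,.034,.17]).items(): print(k,local(modules({"side":im["side"]},{k:g},.012,False)[k]))
E
```

```text
t 42.3 q6 -1.86 open 0.0142 F [ 5.6  0.2 -8.4]
world d cm [ 0.62 -3.42 -0.22]  in tool now [-0.04 -3.47  0.27]  after turn [-0.04 -3.48  0.22]  turn deg [-0.96  0.64  0.01]
A [0.0046 0.0432 0.0208]
C [ 0.0025 -0.0005 -0.0305]
B [-0.0001 -0.0402  0.0227]
D [-0.0021 -0.0793  0.03  ]
```

View pics/s31.png

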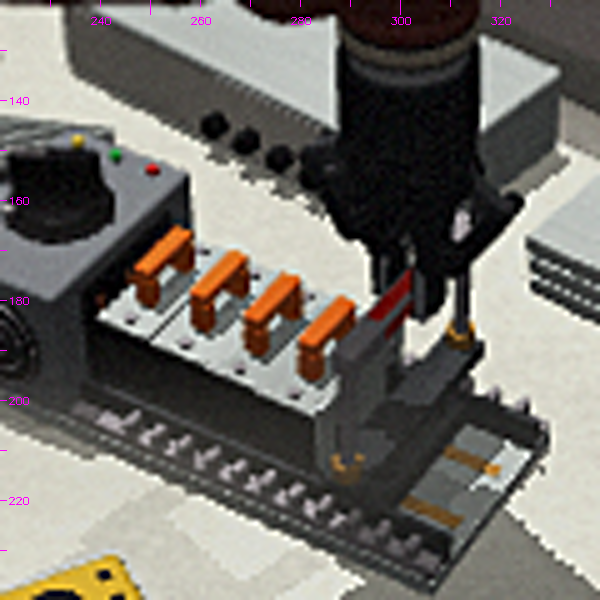

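>>> {"fn": "jog_arm", "kwargs": {"steps": [[[0,0.4,-0.1],[-0.3,0,0]],[[0,0.3,-0.1],[-0.3,0,0]],[[0,0.1,0],[0,0,0]],[[0,0,0],[0,0,0]]]}}

```text
t: 42.8
tool_pos: [0.6252, -0.0041, 0.3112]
tool_rot: [-0.259, 3.117, -0.022]
contact_force: [4.5, 0.0, -8.4]
opening: 0.014
```

```bash
python3 - <<'E'
from h import *
goto([.6322,-.0425,.1545],FR[2]+np.pi/2)
im=look("32"); crop("side","s32",220,120,340,240,5,im["side"])
for k,g in dict(A=[.602,.164,.17],C=[.606,.120,.17],B=[.611,.077,.17],D=[.62,.034,.17]).items(): print(k,local(modules({"side":im["side"]},{k:g},.012,False)[k]))
E
```

```text
t 42.8 q6 -1.86 open 0.0140 F [ 4.5  0.  -8.4]
world d cm [ 0.7  -3.84 -0.17]  in tool now [-0.06 -3.9   0.23]  after turn [-0.06 -3.91  0.17]  turn deg [-0.87  0.7  -0.05]
A [0.0041 0.0457 0.0151]
C [ 0.0021  0.0039 -0.0061]
B [ 0.0004 -0.0351  0.0011]
D [-0.0011 -0.0744  0.0338]
```

View pics/s32.png

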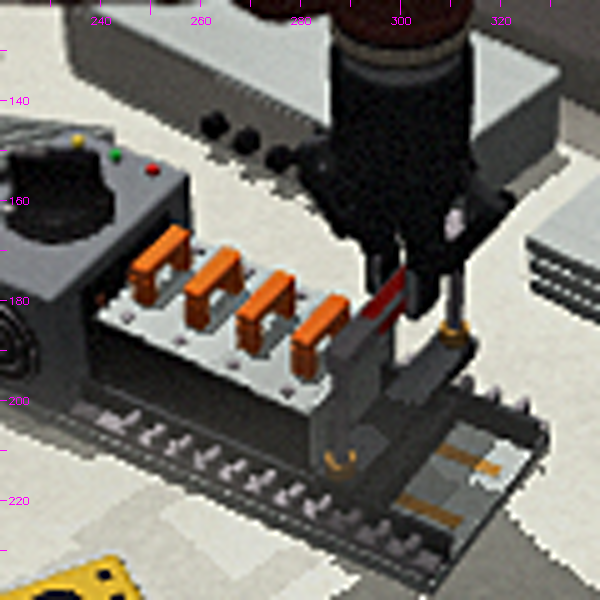

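>>> {"fn": "jog_arm", "kwargs": {"steps": [[[0,0.3,0],[-0.3,0,0]],[[0,0.1,0],[-0.3,0,0]],[[0,0,0],[0,0,0]]]}}

```text
t: 43.2
tool_pos: [0.6249, -0.0027, 0.3102]
tool_rot: [-0.259, 3.117, -0.016]
contact_force: [4.5, 2.2, -9.9]
opening: 0.015
```

```bash
python3 - <<'E'
from h import *
goto([.6322,-.0425,.1545],FR[2]+np.pi/2)
im=look("33"); crop("side","s33",220,120,340,240,5,im["side"])
for k,g in dict(A=[.602,.164,.17],C=[.606,.120,.17],B=[.611,.077,.17],D=[.62,.034,.17]).items(): print(k,local(modules({"side":im["side"]},{k:g},.012,False)[k]))
E
```

```text
t 43.2 q6 -1.86 open 0.0150 F [ 4.5  2.2 -9.9]
world d cm [ 0.73 -3.98 -0.07]  in tool now [-0.07 -4.04  0.12]  after turn [-0.06 -4.04  0.07]  turn deg [-0.66  0.73 -0.05]
A [ 0.0049  0.0472 -0.027 ]
C [0.0024 0.0069 0.0204]
B [ 0.0008 -0.0334 -0.0441]
D [-0.0018 -0.0722  0.0201]
```

>>> {"fn": "jog_arm", "kwargs": {"steps": [[[0,0,0.4],[-0.3,0,0]],[[0,-0.05,0.5],[0,0,0]],[[0,0,0.5],[0,0,0]],[[0,0,0.2],[0,0,0]],[[0,0,0],[0,0,0]]]}}

```text
t: 43.8
tool_pos: [0.6252, -0.0035, 0.2943]
tool_rot: [-0.26, 3.118, -0.009]
contact_force: [2.6, 0.4, -5.7]
opening: 0.0144
```

```bash
python3 - <<'E'
from h import *
goto([.6322,-.0425,.138],FR[2]+np.pi/2)
E
```

```text
t 43.8 q6 -1.86 open 0.0144 F [ 2.6  0.4 -5.7]
world d cm [ 0.7  -3.9  -0.13]  in tool now [-0.04 -3.96  0.16]  after turn [-0.04 -3.96  0.13]  turn deg [-0.38  0.68 -0.  ]
```

>>> {"fn": "jog_arm", "kwargs": {"steps": [[[0,0,0],[0,0,0]],[[0,0,0],[0,0,0]],[[0,0,0],[0,0,0]],[[0,0,-1],[0,0,0]],[[0,0,-3],[0,0,0]],[[0,0,-4],[0,0,0]],[[0,0,-3],[0,0,0]],[[0,0,0],[0,0,0]]], "fingers": 0.1}}

```text
t: 44.6
tool_pos: [0.6237, -0.0027, 0.4154]
tool_rot: [-0.261, 3.115, -0.011]
contact_force: [0.6, 0.5, 1.1]
opening: 0.0468
```

```bash
python3 - <<'E'
from h import *
slot(.12,.18)
im=look("34"); crop("side","s34",200,120,340,240,5,im["side"]);crop("top","t34",160,120,320,240,5,im["top"])
for k,g in dict(A=[.602,.164,.17],C=[.606,.120,.17],B=[.611,.077,.17],D=[.62,.034,.17]).items(): print(k,local(modules({"side":im["side"]},{k:g},.012,False)[k]))
E
```

```text
t 44.6 q6 -1.86 open 0.0468 F [0.6 0.5 1.1]
world d cm [-3.86 24.17 -8.04]  in tool now [-0.1  24.54  7.83]  after turn [24.47  0.2   8.04]  turn deg [ 0.29  1.07 90.03]
A [ 0.0035  0.0473 -0.0151]
C [0.0024 0.0069 0.0249]
B [ 0.0008 -0.0334 -0.0441]
D [-0.002  -0.0733  0.0114]
```

View pics/s34.png

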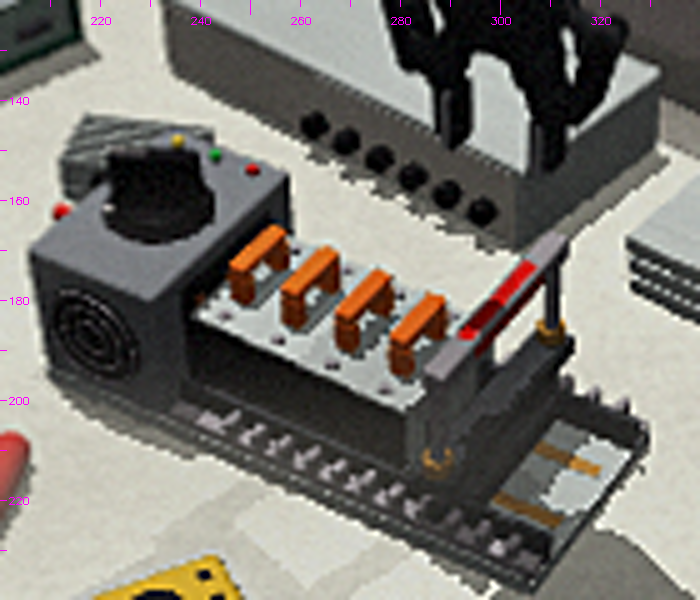

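View pics/t34.png

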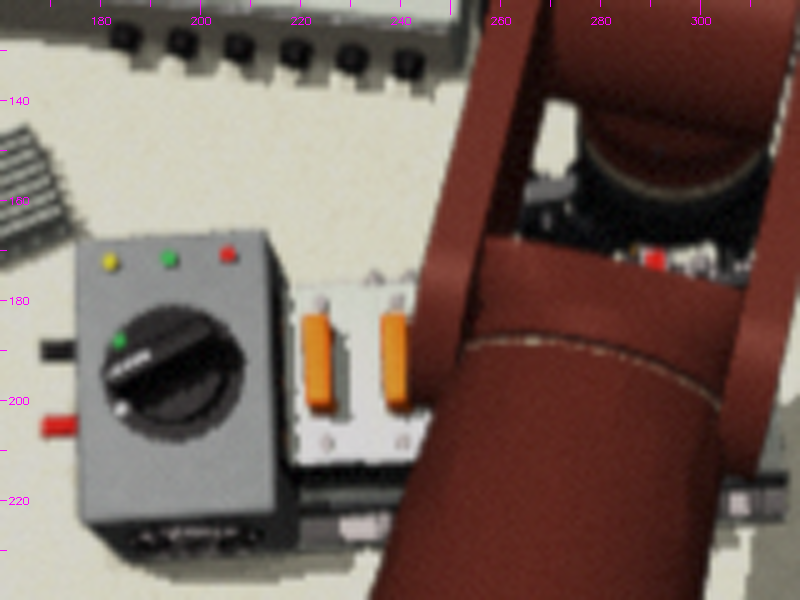

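```bash
python3 - <<'E'
from h import *
im=cv2.imread("pics/top34.png")[:,:,::-1]; crop("top","t35",170,165,220,215,12,im)
s=cv2.imread("pics/side34.png")[:,:,::-1]; crop("side","s35",210,125,260,175,12,s)
E
```

```text
(no output)
```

View pics/t35.png

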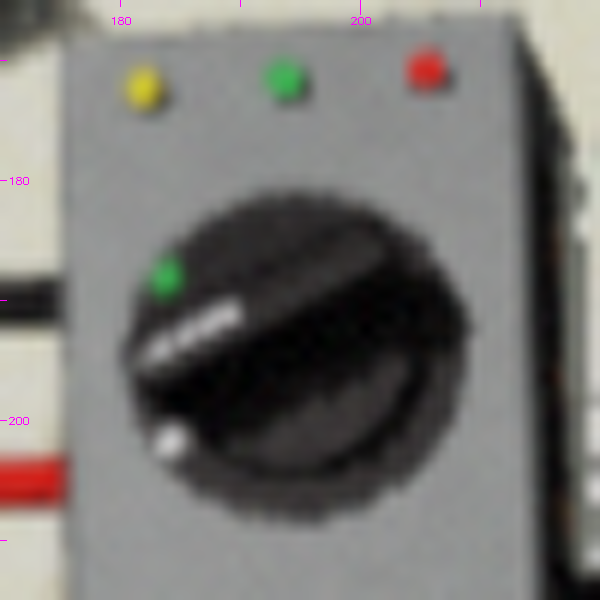

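View pics/s35.png

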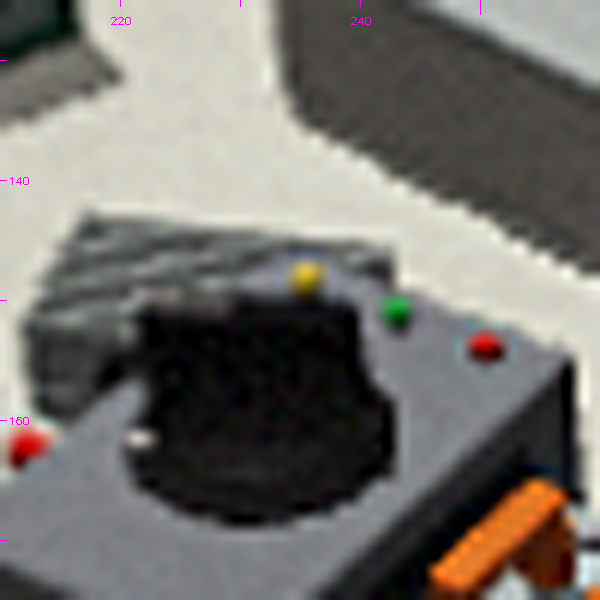

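```bash
python3 - <<'E'
from h import *
T=lambda x,y:(170+x/12-.5,165+y/12-.5)
print(unproj("top",[T(300,355)],.119), place(FR,[[0,.12,.119]]))
a=unproj("top",[T(145,355),T(240,312)],.155); d=a[0]-a[1]; print(a,np.degrees(np.arctan2(d[1],d[0])))
for j in(0,.1,.2):
  th=FR[2]+np.pi/2+.6-j; c=place(FR,[[0,.12,.155]])[0]; u=np.array([np.cos(th),np.sin(th),0]); n=np.array([-u[1],u[0],0])
  q=proj("top",[c+.029*u+.007*n,c+.029*u-.007*n,c-.029*u-.007*n,c-.029*u+.007*n]); print(j,((q-(170,165)+.5)*12).round())
goto([.586,.239,.19],np.radians(33.))
E
```

```text
[[0.5833 0.2374 0.119 ]] [[0.5851 0.2389 0.119 ]]
[[0.571  0.2606 0.155 ]
 [0.5819 0.2428 0.155 ]] 121.40950665284385
0 [[165. 410.]
 [124. 358.]
 [356. 188.]
 [397. 240.]]
0.1 [[154. 401.]
 [119. 345.]
 [367. 197.]
 [402. 253.]]
0.2 [[144. 391.]
 [116. 331.]
 [377. 208.]
 [406. 267.]]
t 44.7 q6 -1.86 open 0.0473 F [ 0.3  0.5 -0.6]
world d cm [-3.7  24.17 -6.53]  in tool now [-0.32 24.49  6.38]  after turn [22.28 10.06  6.53]  turn deg [-0.05  0.64 66.57]
```

>>> {"fn": "jog_arm", "kwargs": {"steps": [[[0,4.0,0],[0,0,0]],[[0,4.5,0],[0,0,0]],[[0,4.5,0],[0,0,0]],[[0,4.5,0],[0,0,0]],[[0,3.8,0],[0,0,0]],[[0,1,0],[0,0.6,0]],[[0,0,0],[0,0,8.3]],[[0,0,0],[0,0,8.3]]]}}

```text
t: 45.5
tool_pos: [0.5819, 0.2235, 0.3917]
tool_rot: [-0.21, -3.108, 0.022]
contact_force: [-0.9, -0.3, -0.0]
opening: 0.047
```

>>> {"fn": "jog_arm", "kwargs": {"steps": [[[0,0,0],[0,0,8.3]],[[0,0,0],[0,0,8.3]],[[0,0,0],[0,0,8.3]],[[0,0,0],[0,0,8.3]],[[0,0,0],[0,0,8.3]],[[0,0,0],[0,0,7]],[[0,0,0],[0,0,0]]]}}

```text
t: 46.2
tool_pos: [0.5808, 0.2183, 0.3775]
tool_rot: [-1.512, -2.715, 0.067]
contact_force: [-0.3, -0.6, -0.2]
opening: 0.0468
```

```bash
python3 - <<'E'
from h import *
goto([.5845,.2385,.18],np.radians(33.))
im=look("36"); crop("side","s36",200,100,340,240,5,im["side"]);crop("top","t36",160,120,320,240,5,im["top"])
E
```

```text
t 46.2 q6 -0.31 open 0.0468 F [-0.3 -0.6 -0.2]
world d cm [ 0.37  2.02 -4.25]  in tool now [1.49 1.6  4.18]  after turn [1.49 1.41 4.25]  turn deg [-3.08 -0.5  -1.23]
```

View pics/s36.png

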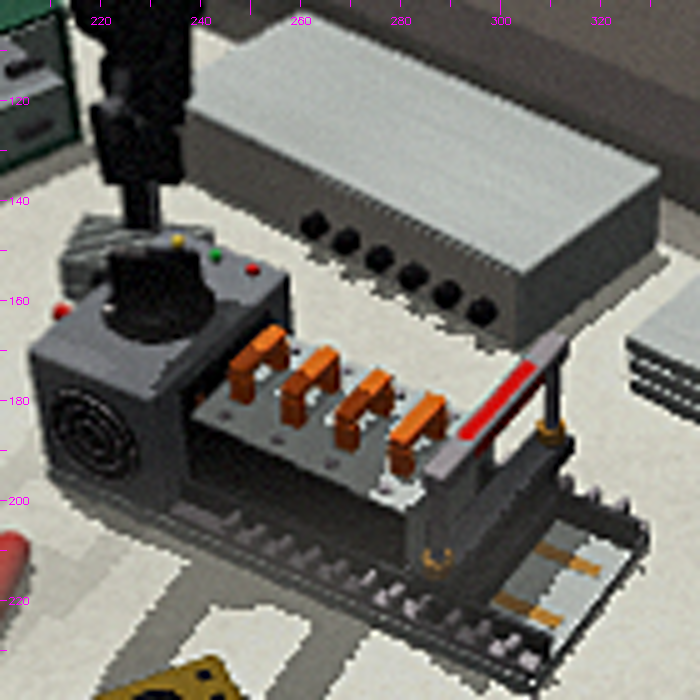

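View pics/t36.png

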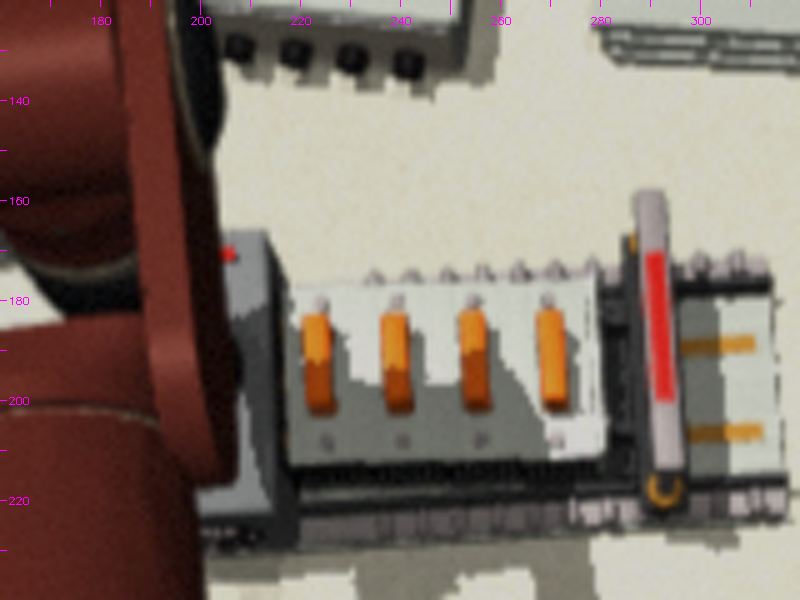

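```bash
python3 - <<'E'
from h import *
ims={n:cv2.imread(f"pics/{n}36.png")[:,:,::-1] for n in("top","side")}
ims0={n:cv2.imread(f"pics/{n}0.png")[:,:,::-1] for n in("top","side")}
def red(im,x0,y0,x1,y1):
    hsv=cv2.cvtColor(np.ascontiguousarray(im),cv2.COLOR_RGB2HSV); m=cv2.inRange(hsv,(0,190,150),(4,255,255))|cv2.inRange(hsv,(174,190,150),(180,255,255))
    k=np.zeros_like(m); k[y0:y1,x0:x1]=m[y0:y1,x0:x1]; ys,xs=np.nonzero(k); return np.array([xs.mean(),ys.mean()]),len(xs)
for I,tb,sb in((ims0,(235,160,255,215),(250,150,280,185)),(ims,(280,160,310,210),(285,165,315,190))):
    ut,n1=red(I["top"],*tb); us,n2=red(I["side"],*sb)
    for z in(.143,): print(ut,us,n1,n2,local(np.r_[unproj("top",[ut],z)[0][:2],0]),local(np.r_[unproj("side",[us],z)[0][:2],0]))
    r=least_squares(lambda p:np.r_[proj("top",p)[0]-ut,proj("side",p)[0]-us],[.6,.1,.14]); print(r.x,r.fun)
E
```

```text
[243.3014 187.3151] [263.2432 166.3514] 73 37 [ 0.0004 -0.006  -0.1665] [-0.003  -0.0054 -0.1665]
[0.606  0.1156 0.1412] [-0.3044  0.329   0.5225 -0.136 ]
[291.5735 184.0588] [298.9574 179.766 ] 68 47 [ 0.0008 -0.1258 -0.1665] [-0.0022 -0.1276 -0.1665]
[ 0.6275 -0.0032  0.1395] [-0.0711  0.0733  0.1134 -0.0331]
```

>>> {"fn": "jog_arm", "kwargs": {"steps": [[[1.0,1.0,0.3],[-1.5,-0.3,-0.6]],[[0.4,0.3,0.3],[-1.5,-0.2,-0.6]],[[0,0,0.3],[0,0,0]],[[0,0,0],[0,0,0]]]}}

```text
t: 46.7
tool_pos: [0.5843, 0.2363, 0.366]
tool_rot: [-1.486, -2.766, 0.004]
contact_force: [-0.3, 0.5, 0.0]
opening: 0.0472
```

```bash
python3 - <<'E'
from h import *
goto([.5845,.2385,.18],np.radians(33.))
E
```

```text
t 46.7 q6 -0.32 open 0.0472 F [-0.3  0.5  0. ]
world d cm [ 0.02  0.22 -3.1 ]  in tool now [0.17 0.15 3.1 ]  after turn [0.17 0.14 3.1 ]  turn deg [-0.17 -0.02  0.52]
```

>>> {"fn": "jog_arm", "kwargs": {"steps": [[[0.15,0.1,1.3],[0,0,0.5]],[[0,0,1.5],[0,0,0]],[[0,0,1.0],[0,0,0]],[[0,0,0],[0,0,0]]]}}

```text
t: 47.1
tool_pos: [0.5839, 0.2373, 0.3238]
tool_rot: [-1.497, -2.758, 0.007]
contact_force: [-0.6, -0.0, -1.2]
opening: 0.0469
```

```bash
python3 - <<'E'
from h import *
goto([.5845,.2385,.144],np.radians(33.))
im=look("37"); crop("side","s37",200,100,300,200,6,im["side"])
E
```

```text
t 47.1 q6 -0.31 open 0.0469 F [-0.6 -0.  -1.2]
world d cm [ 0.06  0.12 -2.48]  in tool now [0.07 0.13 2.48]  after turn [0.07 0.11 2.48]  turn deg [-0.33 -0.03  0.  ]
```

View pics/s37.png

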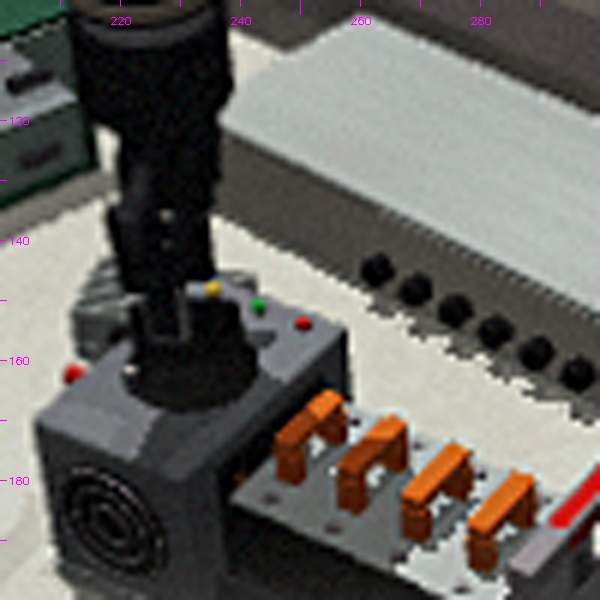

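>>> {"fn": "jog_arm", "kwargs": {"steps": [[[0.05,0.1,1.0],[-0.3,0,0]],[[0,0,0.8],[0,0,0]],[[0,0,0.3],[0,0,0]],[[0,0,0],[0,0,0]]]}}

```text
t: 47.6
tool_pos: [0.5855, 0.2386, 0.3044]
tool_rot: [1.497, 2.758, 0.006]
contact_force: [-0.1, -0.4, -1.2]
opening: 0.0469
```

>>> {"fn": "jog_arm", "kwargs": {"steps": [[[0,0,0],[0,0,0]],[[0,0,0],[0,0,0]],[[0,0,0],[0,0,0]],[[0,0,0],[0,0,0]]], "fingers": -1, "grip_force": 30}}

```text
t: 48.0
tool_pos: [0.5847, 0.2383, 0.3048]
tool_rot: [1.499, 2.761, -0.0]
contact_force: [1.3, 1.1, -3.4]
opening: 0.0133
```

```bash
python3 - <<'E'
from h import *
goto([.5845,.2385,.144],np.radians(33.)); print(ctrl.get_obs()["wrist_torque"])
im=look("38"); crop("side","s38",200,100,300,200,6,im["side"])
E
```

```text
t 48.0 q6 -0.31 open 0.0133 F [ 1.3  1.1 -3.4]
world d cm [-0.02  0.02 -0.58]  in tool now [ 0.03 -0.    0.58]  after turn [ 0.03 -0.    0.58]  turn deg [-0.    0.01  0.02]
[ 0.2266 -0.4951 -0.0024]
```

View pics/s38.png

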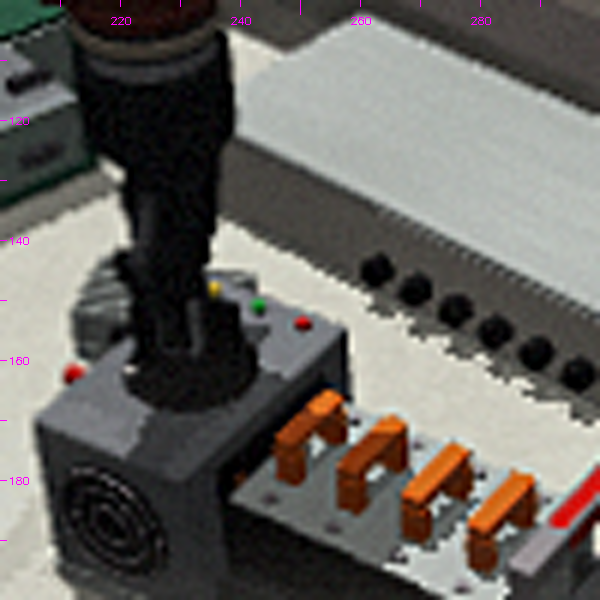

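>>> {"fn": "jog_arm", "kwargs": {"steps": [[[0,0,0],[0,0,5]],[[0,0,0],[0,0,7]],[[0,0,0],[0,0,7]],[[0,0,0],[0,0,7]],[[0,0,0],[0,0,0]]]}}

```text
t: 48.6
tool_pos: [0.5848, 0.2383, 0.3048]
tool_rot: [2.1, 2.336, -0.0]
contact_force: [-1.5, -0.6, -0.4]
opening: 0.0135
```

```bash
python3 - <<'E'
from h import *
goto([.5845,.2385,.144],np.radians(33.-45)); print(ctrl.get_obs()["wrist_torque"])
E
```

```text
t 48.6 q6 0.16 open 0.0135 F [-1.5 -0.6 -0.4]
world d cm [-0.03  0.02 -0.58]  in tool now [ 0.02 -0.03  0.58]  after turn [ 0.01 -0.03  0.58]  turn deg [ 0.02  0.03 18.09]
[-0.0774  0.0868 -0.0794]
```

>>> {"fn": "jog_arm", "kwargs": {"steps": [[[0,0,0],[0,0,6]],[[0,0,0],[0,0,6]],[[0,0,0],[0,0,6]],[[0,0,0],[0,0,4]],[[0,0,0],[0,0,0]]]}}

```text
t: 49.1
tool_pos: [0.5848, 0.2383, 0.3047]
tool_rot: [2.507, 1.891, -0.001]
contact_force: [-1.5, -0.1, 0.5]
opening: 0.0136
```

```bash
python3 - <<'E'
from h import *
goto([.5845,.2385,.144],np.radians(33.-50)); print(ctrl.get_obs()["wrist_torque"])
E
```

```text
t 49.1 q6 0.55 open 0.0136 F [-1.5 -0.1  0.5]
world d cm [-0.03  0.02 -0.57]  in tool now [ 0.01 -0.04  0.57]  after turn [ 0.01 -0.04  0.57]  turn deg [0.03 0.05 1.05]
[-0.0566  0.0319 -0.0132]
```

>>> {"fn": "jog_arm", "kwargs": {"steps": [[[0,0,0],[0,0,0]],[[0,0,0],[0,0,0]],[[0,0,0],[0,0,0]],[[0,0,-1],[0,0,0]],[[0,0,-3],[0,0,0]],[[0,0,-4],[0,0,0]],[[0,0,-4],[0,0,0]]], "fingers": 0.1}}

```text
t: 49.8
tool_pos: [0.5839, 0.2381, 0.4224]
tool_rot: [-2.497, -1.901, 0.018]
contact_force: [0.7, 1.0, -0.3]
opening: 0.0468
```

>>> {"fn": "jog_arm", "kwargs": {"steps": [[[4,-3,0],[0,0,0]],[[4,-3,0],[0,0,0]],[[4,-3,0],[0,0,0]],[[4,-3,0],[0,0,0]],[[4,-3,0],[0,0,0]],[[4,-3,0],[0,0,0]],[[0,0,0],[0,0,0]]]}}

```text
t: 50.5
tool_pos: [0.4747, 0.5214, 0.4431]
tool_rot: [2.5, 1.899, 0.028]
contact_force: [0.2, -0.7, -0.0]
opening: 0.047
```

```bash
python3 - <<'E'
from h import *
print(ctrl.get_obs()["tool_pos"])
im=look("39"); crop("side","s39",200,110,340,240,5,im["side"]);crop("top","t39",160,140,320,240,5,im["top"])
for k,g in dict(A=[.602,.168,.17],C=[.606,.127,.17],B=[.611,.087,.17],D=[.62,.048,.17]).items(): print(k,local(modules(im,{k:g},.012,False)[k]))
E
```

```text
[0.4747 0.5214 0.4431]
A [ 0.0051  0.0481 -0.0098]
C [0.0036 0.0086 0.0085]
B [ 0.0017 -0.0321 -0.0177]
D [-0.0015 -0.0721  0.0036]
```

View pics/t39.png

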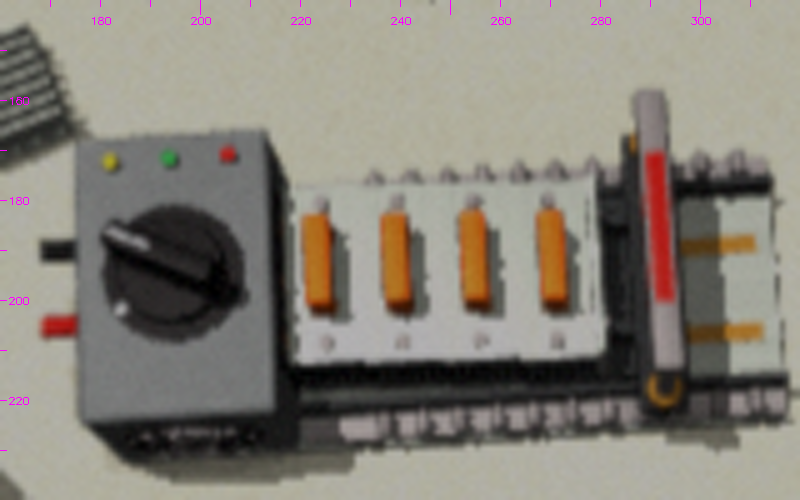

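View pics/s39.png

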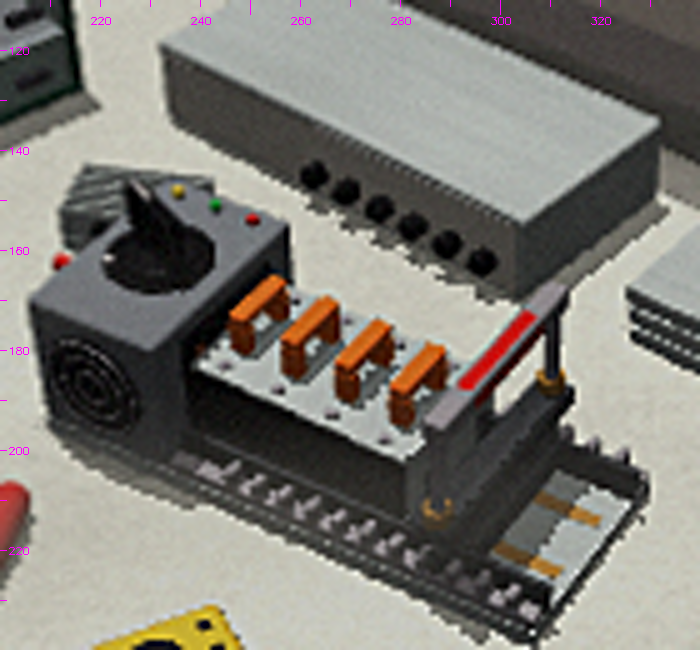

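View pics/top39.png

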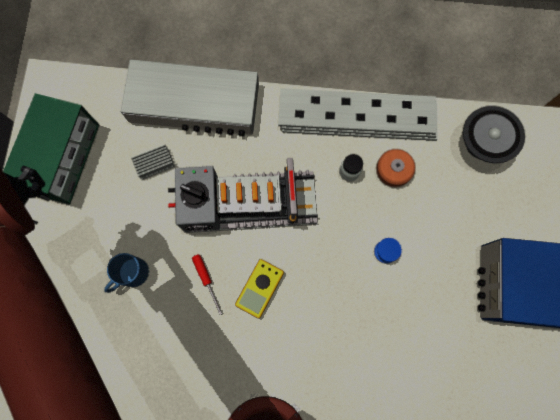

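```bash
python3 - <<'E'
from h import *
a=cv2.imread("pics/top39.png").astype(int); b=cv2.imread("pics/top0.png").astype(int)
o=ctrl.get_obs(); print(o["t"],abs(o["dq"]).max(),o["contact_force"])
for n,(x,y) in dict(meter=(260,288),driver=(207,283),reel=(388,250),toroid=(396,167),jar=(352,167),heatsink=(153,160),mug=(126,270)).items():
    w=14; A=a[y-w:y+w,x-w:x+w]; print(n,abs(A-b[y-w:y+w,x-w:x+w]).mean().round(1))
E
```

```text
50.6 0.04379033481231829 [ 0.9343 -0.2564 -0.3342]
meter 1.7
driver 2.2
reel 2.0
toroid 1.6
jar 1.9
heatsink 1.6
mug 12.5
```

The full top view shows all four modules in the frame and the selector pointing at the green mark. The other objects haven't moved; the mug's larger pixel difference is the arm's shadow falling on it. I'm handing in.

```bash
python3 - <<'E'
from station import ctrl
print(ctrl.finish_job())
E
```

```text
the job is handed in; nothing more can be done
None
```

I handed the job in at about 50.6 s with all four modules in the frame and the selector in run; the hand-in reports no verdict.

I drew the follower back to the 0.18 notch and stood the four modules in the bay. With the bar held up I pushed the follower to the row and let it down into the 0.14 notch. Only after that did I turn the selector clockwise to run and move the arm clear.

**Last checks, all from the camera pictures:**
- **Modules:** all stand upright, about 40 mm apart. The one nearest the head is roughly 2 mm from it. All are within about 5 mm of the centre line and nearly square.
- **Follower:** its travel puts it at about 0.14.
- **Release bar:** measured at the same height as at the start (0.1395 m against 0.1412 m), so it is down.
- **Selector:** it points at the green mark, about 1.05 rad by my reading.
- **Other objects:** none moved. The mug area differed in brightness because the arm's shadow fell on it.

**Disagreements:**
- The frame position fitted from the camera was 2–3 mm off from where the robot found the bar, so I used the robot's values.
- One re-check of a module before gripping it looked shifted, but a finger was hiding its handle, so I kept the earlier position and the grip was good.

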